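# Turn the rinsed spot plate wells-down to dry

### The job

The white porcelain spot plate has been rinsed and lies wells-up on the grey rest. Turn it over and lay it gently, wells down, on the blue drying rest, centred and lengthways across its two bars, then let go; the slotted metal stand is there if you want to park the plate on end while you change your grip. Do not drop the porcelain, let it topple or let it lie on the bench, and leave the bottle, flask and tube rack alone.

Things in the scene. Friction and masses are not known exactly. Their poses are not given: they have to be found in the camera images.
- plate_center (a point): Centre (mid-thickness) of the white porcelain spot plate: a flat block 56 mm (x) by 90 mm (y, its length) by 16 mm thick (z), about 0.2 kg. Its +z face has six blue-grey wells and starts upward; the -z face is plain. It can be gripped across its 56 mm width at mid-length, also on a rest (the bars are narrower than it), fingers upright or tilted along the length.
- plate: The same plate as a whole; its origin is the centre of its plain (-z) face, its axes are those of plate_center.
- rinse_rest_top (a point): Top centre of the grey rest where the plate starts, left or right; fixed, z up. Two cross bars (48 mm along x, 14 mm along y, tops 30 mm above the bench) stand at y = +28 and -28 mm, joined by a low spine along y, 14 mm wide, 16 mm high, with bare bench either side of it.
- drying_rest_top (a point): Top centre of the blue drying rest, of the same shape as the grey one: two bars 48 mm along x at y = +28 and -28 mm, tops 30 mm above the bench, low spine 14 mm wide and 16 mm high along y. Fixed. The plate's length belongs along this point's y axis (either way round).
- stand_floor (a point): Floor centre of the slot in the fixed aluminium stand, 12 mm above the bench (base 90 x 90 mm). Slot 22 mm wide along y, between two walls 40 mm wide along x, straight for 36 mm above this floor, flared to a 46 mm mouth at 47 mm. The plate can stand in it on a short edge, width along x, overhanging the walls 8 mm each side, centre 45 mm above this floor, leaning up to 10 degrees.
- amber_bottle_mid (a point): Bystander: brown bottle, 60 mm diameter, 120 mm tall, loose; the point is on its axis 30 mm above the bench.
- flask_mid (a point): Bystander: clear conical flask, 76 mm diameter, 96 mm tall, loose; the point is on its axis 30 mm above the bench.
- tube_rack_mid (a point): Bystander: steel rack of test tubes, 60 x 140 mm, tubes to 75 mm high, loose; the point is on its centre 30 mm above the bench.
Mind the look-alikes: they are no part of the job. Of the things like the plate, leave any that is purple; of the rest the smaller one is meant.

How it is judged:
By the outcome, as a careful person would: the job done as asked, in the order asked, and still so for the second after the job is handed in, with the robot touching nothing.
It also fails if it takes over 64 s, if anything falls off the work surface, if the arm or the gripper's body presses on something with over 40 N, if the wrist force passes 120 N, or if a joint passes its speed limit or range.

### The arm

A 6-joint arm with a two-finger parallel gripper is mounted at the origin on the work surface. World frame = base frame: x ahead of the robot, y to its left, z up, the work surface at z = 0. Lengths are in mm, angles in rad, forces in N, time in s.
With the tool pointing down it reaches from about 275 to 725 mm from the base axis. Payload 5.6 kg.
Tool frame: the origin (TCP) lies on the centre line of the jaws, within the pads' length; the fingertips stand 14 mm ahead of it and the grasp point (between the pads) lies 5 mm behind it; z points along the fingers, y is the line along which they close (so a half turn about z gives the same grasp; the last joint's range is limited). The gripper opens to 85 mm and grips with 20 to 120 N. Pads are 22 mm wide; open, the fingers measure 114 mm over their backs; the gripper's body (76 mm by 85 mm) begins 54 mm behind the grasp point. The pads swing forward as they close: fully open they stand 13 mm farther back than shut.
Start: joints at [1.43, 0.255, 0.108, 0, -1.424, -0.285], TCP at [227.15, 500.895, 245.283] pointing down, gripper open.
Joint ranges: [-2.95, 2.95], [-1.21, 1.97], [-1.09, 1.5], [-2.87, 1.71], [-2.94, -0.07], [-3.05, 3.05]. Speed limits (rad/s): [2.57, 2.57, 3.14, 3.14, 3.14, 3.14].

### API

Orientations are given as a unit quaternion [x, y, z, w].
In Python, from plant import read_state, eyes, robot gives the robot as it stands. The module is installed in compiled form; this text tells all that it offers.
- The arm moves only by the tool drive_tool, never from a script. Its argument "rows" is a list of rows, each an object with "linear": the shift along the tool's x, y, z in m, a list of three; "roll": the turn about the tool's z in degrees; "fingers": the finger opening in m, from 0 to 0.0854. In form: [{"linear": [dx, dy, dz], "roll": roll, "fingers": fingers}, ...]. A call has 1 to 5 rows; each row is the pose to reach, as a shift and turn from the pose commanded when the call began, along the tool's axes at that moment; what a row does not reach only later rows make up. A row lasts 1/12 s, in which the tool goes at most 41.7 mm and 7.16 degrees, less where a joint would pass 70% of its speed; a pose out of reach is approached as far as the arm can. A call with a gripper value outside its range is refused whole. The fingers move at their own pace and stop on an object; "grip_force" is the grip in N (left out, the last holds). Time passes only in rows, so rows that repeat a pose let the fingers close. It gives the time, the measured TCP pose, the force, the opening and the grip force at its end, in the units of the state.
- read_state(): the state, without advancing time (a new reading comes with each control period).
- eyes.capture(name): name is "scene" or "top"; returns (picture, depth): 400x640x3 uint8, red, green, blue; 400x640 float32, mm along the optical axis (not along the pixel's ray), 0 where there is no reading.
- eyes.camera_params(name): a dict with "vertical_fov" (degrees; the focal length in pixels is half the picture's height over the tangent of half this angle, whatever the lens; pixels are square), "cx", "cy" (the principal point, pixels), "rvec" (rotation vector, rad) and "tvec" (3), from world to camera coordinates, as OpenCV has them. Camera axes: x right, y down, z forward; pixel columns grow to the right and rows downward; lengths in mm; the calibration is good to about 2 mm. A picture is of the moment at which its call begins. camera_params takes no time and is no camera call.
- robot.finish_job(): hands the job in; it is judged then, once.
The state is a dict: "t": time; "qpos": joint angles; "joint_vel": joint speeds; "joint_efforts": joint torques, N m; "tcp_pos": TCP position; "ee_rot": TCP orientation; "ft_force": force on the tool from outside, world axes, zero at the start; "torque": the same for the moment, N m; "opening": finger opening in mm; "grasp_force": force on a finger pad.
Only numpy, scipy, OpenCV 4.12 (cv2) and the standard library are available. Lean on these libraries where they do the work, as an engineer would, in place of code of your own. Each camera call takes 0.05 s, during which the arm holds its last target. There are 200 camera calls.

## Working session

There is one attempt and no reset: what is moved stays moved. The work goes in short steps, Python scripts to look and compute and a tool call to move; the robot and the scene stay as the last step left them, time stands still between calls to the robot, and variables do not carry over. Pictures are saved under pics/ and viewed, at most 10 in all, crops included, and the job is handed in when it is done.

Besides the shell and the picture viewer there is one more tool, called after "Request:" by a JSON object that holds its "api" and its "payload", one argument or row to a line. drive_tool: Moves the arm, as the interface text tells. Its arguments: {"type":"object","properties":{"rows":{"type":"array"},"grip_force":{"type":"number"}},"required":["rows"]}

```bash
mkdir -p pics
cat > h.py <<'E'
import numpy as np, cv2
from plant import read_state, eyes, robot
def cap(n):
    p,d=eyes.capture(n); c=eyes.camera_params(n)
    f=200/np.tan(np.radians(c["vertical_fov"])/2)
    R=cv2.Rodrigues(np.array(c["rvec"],float))[0]; t=np.array(c["tvec"],float)
    return p,d,(f,c["cx"],c["cy"],R,t)
def cloud(d,K):
    f,cx,cy,R,t=K; v,u=np.mgrid[0:400,0:640]
    X=np.stack([(u-cx)/f*d,(v-cy)/f*d,d],-1)
    W=(X-t)@R; W[d<=0]=np.nan
    return W
def plane(uv,z,K):
    f,cx,cy,R,t=K; uv=np.atleast_2d(uv).astype(float)
    r=np.c_[(uv-[cx,cy])/f,np.ones(len(uv))]@R; o=-R.T@t
    return o+r*((z-o[2])/r[:,2])[:,None]
E
python3 - <<'E'
from h import *
out=[]
for n in ("scene","top"):
    p,d,K=cap(n); np.savez(f"{n}0.npz",p=p,d=d)
    print(n,K[0],K[1:3],-K[3].T@K[4],(d>0).mean(),eyes.camera_params(n))
    cv2.imwrite(f"pics/{n}0.png",p[:,:,::-1])
print(read_state())
E
```

```text
scene 418.32833991314766 (319.90182150817833, 200.85019010536715) [1582.70036682   50.73184543  644.89968049] 0.99584765625 {'vertical_fov': 51.10430704041587, 'cx': 319.90182150817833, 'cy': 200.85019010536715, 'rvec': array([ 1.52197416,  1.66527075, -0.94512022]), 'tvec': array([  73.92507836, -238.83184932, 1691.42076365])}
top 405.65803851384385 (319.68686629025353, 199.02324976578862) [ 528.03009862  -38.50631106 1051.62522306] 0.996 {'vertical_fov': 52.48900042333374, 'cx': 319.68686629025353, 'cy': 199.02324976578862, 'rvec': array([ 2.21029309, -2.15195396,  0.05793346]), 'tvec': array([ -39.89518793,  595.50770205, 1014.88574805])}
{'t': 0.1, 'qpos': array([ 1.42958506e+00,  2.55673500e-01,  1.07143500e-01, -4.21511659e-04,
       -1.42389970e+00, -2.84617614e-01]), 'joint_vel': array([ 0.0003191 , -0.00196845,  0.00295668,  0.00276891,  0.00115689,
       -0.000442  ]), 'joint_efforts': array([-2.61637244e-03, -3.87601197e+01,  2.38475329e+01,  5.37789658e+00,
       -3.78708268e-03, -1.85623975e-06]), 'tcp_pos': array([226.95997779, 500.53163959, 244.4976546 ]), 'ee_rot': array([ 9.77412316e-01, -2.11339664e-01, -1.49416345e-04,  8.29520948e-04]), 'ft_force': array([ 0.67584268, -0.12025957, -0.2208435 ]), 'torque': array([-0.02157561,  0.01117148,  0.01057376]), 'grasp_force': 0.0, 'opening': 85.16141432807154}
```

View pics/scene0.png

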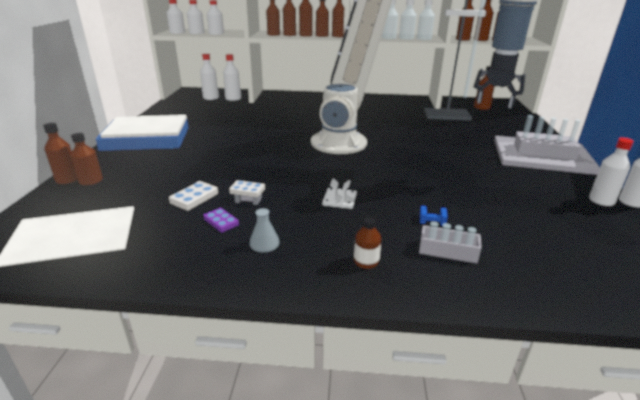

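View pics/top0.png

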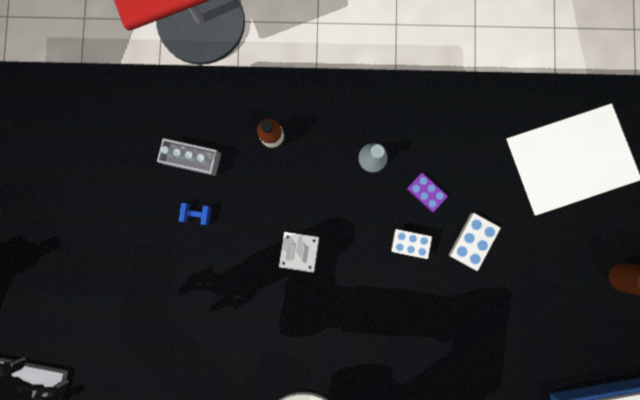

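The scene view shows the small plate on the grey rest at (247,188), the purple and large look-alikes beside it, the stand at (340,195) and the blue rest at (433,215). In the top view the plate is at (411,244), the stand at (299,252), the blue rest at (195,213), the flask at (373,157), the bottle at (270,132) and the rack at (189,156).

```bash
cat > meas.py <<'E'
from h import *
def rect(m,z,K):
    cs=max(cv2.findContours(m.astype(np.uint8),0,cv2.CHAIN_APPROX_NONE)[0],key=cv2.contourArea)
    P=plane(cs[:,0,:],z,K)[:,:2].astype(np.float32)
    (c,s,a)=cv2.minAreaRect(P); b=cv2.boxPoints((c,s,a)); e=[b[1]-b[0],b[2]-b[1]]; L=max(e,key=np.linalg.norm)
    return np.round(c,1),np.round(sorted(s),1),round(float(np.degrees(np.arctan2(L[1],L[0]))),1)
if __name__=="__main__":
    p,d,K=cap("top"); W=cloud(d,K); h=cv2.cvtColor(p,cv2.COLOR_RGB2HSV)
    def box(m,u0,u1,v0,v1): k=np.zeros_like(m); k[v0:v1,u0:u1]=m[v0:v1,u0:u1]; return k
    pm=box((p.max(2)>110),385,437,220,268); print("plate",rect(pm,46,K),np.nanmedian(W[pm],0))
    bm=box((h[...,1]>150)&(p[...,2]>90),170,220,190,235); print("blue",rect(bm,30,K),np.nanpercentile(W[bm][:,2],[10,50,90]))
    sm=box(p.max(2)>90,270,330,225,280); print("stand",rect(sm,12,K))
    # walls: high points in stand
    wm=box((W[...,2]>40),270,330,225,280); Q=W[wm]; print("walls",len(Q),Q.mean(0),rect(wm,59,K),Q[:,2].max())
    im=p[215:290,160:440]; cv2.imwrite("pics/crop1.png",cv2.resize(im[:,:,::-1],(790,212),interpolation=cv2.INTER_CUBIC))
    s=cv2.resize(p[222:284,266:332][:,:,::-1],(528,496),interpolation=cv2.INTER_CUBIC); cv2.imwrite("pics/crop2.png",s)
    np.set_printoptions(linewidth=220); print(np.round(W[232:272:2,280:320:2,2]).astype(int))
E
python3 meas.py
```

```text
plate (array([ 490.7, -252.2]), array([57.8, 92.9]), 80.2) [ 490.43949842 -252.18190415   45.43157409]
blue (array([551. , 294.3]), array([48.4, 72.3]), 84.4) [13.59870386 27.7718681  31.42603757]
stand (array([461.2,  26.4]), array([91.9, 92.2]), 83.0)
walls 222 [460.27082896  27.87962958  54.24145457] (array([462.6,  45.1]), array([16.7, 40.8]), -7.0) 63.67724467861599
[[                   4                   -2                   -2                   -3                   -2                    0                   -1                   -1                    2                   -1
                     0                   -2                   -1                    2                   -1                    3                   -3                    3                    3                   -3]
 [                  -5                   -2                   13                   12                   13                   11                   13                   10                   10                   -1
                    -4                   -1                    0                    0    
[... 7227 characters left out ...]
             17                   17                   12                    3                    2                    3]
 [-9223372036854775808                    2                   -3                    1                    1                   -2                   -1                   -2                    0                    9
                    14                    8                   11                   13                   12                   10                   13                   -1                    3                    1]]meas.py:17: RuntimeWarning: invalid value encountered in cast
  np.set_printoptions(linewidth=220); print(np.round(W[232:272:2,280:320:2,2]).astype(int))
```

View pics/crop2.png

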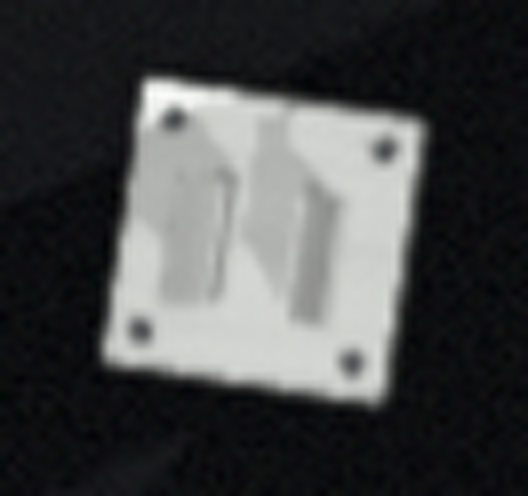

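The crop shows the stand base with its two flared walls, running almost along world x (about -7°). The small plate, stand and blue rest all measure at their known sizes and heights. I'm moving to the plate now.

Request:
{"api": "drive_tool", "payload": {
  "rows": [
    {"linear": [0.028, 0.029, 0], "roll": 7, "fingers": 0.085},
    {"linear": [0.056, 0.059, 0], "roll": 14, "fingers": 0.085},
    {"linear": [0.084, 0.088, 0], "roll": 21, "fingers": 0.085},
    {"linear": [0.112, 0.117, 0], "roll": 28, "fingers": 0.085},
    {"linear": [0.14, 0.146, 0], "roll": 35, "fingers": 0.085}
  ],
  "grip_force": 20
}}

```text
t: 0.57
tcp_pos: [294.4, 308.1, 245.0]
ee_rot: [0.867, -0.498, -0.0, 0.0]
ft_force: [1.5, -0.5, 0.5]
opening: 84.9
grasp_force: 0.0
```

```bash
cat > go.py <<'E'
import sys
from h import *
from scipy.spatial.transform import Rotation as Ro
# goal args: x y z yaw(tool x world angle, deg) -> tool-frame shift (m) and roll
s=read_state(); R=Ro.from_quat(s["ee_rot"]).as_matrix(); yaw=np.degrees(np.arctan2(R[1,0],R[0,0]))
print("t",round(s["t"],2),"tcp",np.round(s["tcp_pos"],1),"yaw",round(yaw,1),"tilt",np.round(R[:,2],3),"F",np.round(s["ft_force"],1),"T",np.round(s["torque"],2),"op",round(s["opening"],1),"g",round(s["grasp_force"],1),"q",np.round(s["qpos"],2))
if len(sys.argv)>4:
    g=np.array(sys.argv[1:5],float); d=R.T@(g[:3]-s["tcp_pos"])/1000
    print("linear",np.round(d,4),"roll",round(-((g[3]-yaw+180)%360-180),1))
E
python3 go.py 490.7 -252.2 130 -99.8
```

```text
t 0.57 tcp [294.4 308.1 245. ] yaw -59.7 tilt [-0. -0. -1.] F [ 1.5 -0.5  0.5] T [ 0.03 -0.15  0.01] op 84.9 g 0.0 q [ 1.18  0.01 -0.18 -0.   -1.38 -0.65]
linear [0.5828 0.1131 0.1152] roll 40.1
```

Request:
{"api": "drive_tool", "payload": {
  "rows": [
    {"linear": [0.04, 0.008, 0], "roll": 7, "fingers": 0.085},
    {"linear": [0.08, 0.016, 0], "roll": 14, "fingers": 0.085},
    {"linear": [0.12, 0.024, 0], "roll": 21, "fingers": 0.085},
    {"linear": [0.16, 0.031, 0], "roll": 28, "fingers": 0.085},
    {"linear": [0.2, 0.039, 0], "roll": 35, "fingers": 0.085}
  ]
}}

```text
t: 0.98
tcp_pos: [362.5, 116.2, 245.4]
ee_rot: [-0.678, 0.735, 0.0, 0.0]
ft_force: [0.7, 0.3, -0.2]
opening: 84.7
grasp_force: 0.0
```

```bash
python3 go.py 490.7 -252.2 130 -99.8
```

```text
t 0.98 tcp [362.5 116.2 245.4] yaw -94.7 tilt [ 0.  0. -1.] F [ 0.7  0.3 -0.2] T [-0.01 -0.17 -0.01] op 84.7 g 0.0 q [ 0.73 -0.09 -0.27 -0.   -1.39 -0.81]
linear [ 0.3567 -0.1579  0.1153] roll 5.1
```

Request:
{"api": "drive_tool", "payload": {
  "rows": [
    {"linear": [0.036, -0.016, 0], "roll": 2, "fingers": 0.085},
    {"linear": [0.072, -0.032, 0.01], "roll": 3, "fingers": 0.085},
    {"linear": [0.108, -0.048, 0.02], "roll": 4, "fingers": 0.085},
    {"linear": [0.144, -0.064, 0.03], "roll": 5, "fingers": 0.085},
    {"linear": [0.18, -0.08, 0.04], "roll": 5, "fingers": 0.085}
  ]
}}

```text
t: 1.4
tcp_pos: [428.6, -69.6, 204.9]
ee_rot: [-0.646, 0.763, -0.0, 0.0]
ft_force: [0.7, 1.3, 0.9]
opening: 84.8
grasp_force: 0.0
```

```bash
python3 go.py 490.7 -252.2 130 -99.8
```

```text
t 1.4 tcp [428.6 -69.6 204.9] yaw -99.5 tilt [ 0.  0. -1.] F [0.7 1.3 0.9] T [ 0.14 -0.19  0.07] op 84.8 g 0.0 q [ 0.2   0.04 -0.25 -0.   -1.28 -0.37]
linear [ 0.17   -0.0912  0.0749] roll 0.3
```

Request:
{"api": "drive_tool", "payload": {
  "rows": [
    {"linear": [0.034, -0.018, 0.015], "roll": 0, "fingers": 0.085},
    {"linear": [0.068, -0.036, 0.03], "roll": 0, "fingers": 0.085},
    {"linear": [0.102, -0.055, 0.045], "roll": 0, "fingers": 0.085},
    {"linear": [0.136, -0.073, 0.06], "roll": 0, "fingers": 0.085},
    {"linear": [0.162, -0.087, 0.075], "roll": 0, "fingers": 0.085}
  ]
}}

```text
t: 1.82
tcp_pos: [488.1, -244.3, 129.0]
ee_rot: [-0.646, 0.763, 0.0, -0.0]
ft_force: [-0.2, 0.5, 0.1]
opening: 85.4
grasp_force: 0.0
```

Request:
{"api": "drive_tool", "payload": {
  "rows": [
    {"linear": [0, 0, 0], "roll": 0, "fingers": 0.085},
    {"linear": [0, 0, 0], "roll": 0, "fingers": 0.085},
    {"linear": [0, 0, 0], "roll": 0, "fingers": 0.085}
  ]
}}

```text
t: 2.07
tcp_pos: [487.7, -241.4, 130.1]
ee_rot: [-0.647, 0.763, 0.0, -0.0]
ft_force: [0.0, 0.6, -0.4]
opening: 84.6
grasp_force: 0.0
```

```bash
python3 go.py 490.7 -252.2 33 -99.8
```

```text
t 2.07 tcp [ 487.7 -241.4  130.1] yaw -99.4 tilt [-0.001  0.    -1.   ] F [ 0.   0.6 -0.4] T [-0.04  0.06 -0.  ] op 84.6 g 0.0 q [-0.17  0.31 -0.12 -0.   -1.14  0.01]
linear [ 0.0101 -0.0048  0.0971] roll 0.4
```

Request:
{"api": "drive_tool", "payload": {
  "rows": [
    {"linear": [0.01, -0.005, 0.02], "roll": 0.4, "fingers": 0.085},
    {"linear": [0.01, -0.005, 0.045], "roll": 0.4, "fingers": 0.085},
    {"linear": [0.01, -0.005, 0.07], "roll": 0.4, "fingers": 0.085},
    {"linear": [0.01, -0.005, 0.09], "roll": 0.4, "fingers": 0.085},
    {"linear": [0.01, -0.005, 0.096], "roll": 0.4, "fingers": 0.085}
  ]
}}

```text
t: 2.48
tcp_pos: [489.6, -250.4, 32.2]
ee_rot: [-0.645, 0.765, 0.002, -0.001]
ft_force: [0.6, 0.2, -1.3]
opening: 84.9
grasp_force: 0.0
```

Request:
{"api": "drive_tool", "payload": {
  "rows": [
    {"linear": [0, 0, 0], "roll": 0, "fingers": 0.085},
    {"linear": [0, 0, 0], "roll": 0, "fingers": 0.085}
  ]
}}

```text
t: 2.65
tcp_pos: [492.1, -251.9, 35.8]
ee_rot: [-0.645, 0.764, -0.001, 0.0]
ft_force: [1.3, 0.0, 0.6]
opening: 85.0
grasp_force: 0.0
```

```bash
python3 go.py 490.7 -252.2 33 -99.8
python3 - <<'E'
from h import *
p,d,K=cap("scene"); cv2.imwrite("pics/s1.png",cv2.resize(p[140:260,160:300][:,:,::-1],(700,600),interpolation=cv2.INTER_CUBIC))
E
```

```text
t 2.65 tcp [ 492.1 -251.9   35.8] yaw -99.7 tilt [ 0.002 -0.001 -1.   ] F [1.3 0.  0.6] T [-0.03 -0.12 -0.03] op 85.0 g 0.0 q [-0.19  0.41 -0.23  0.   -0.92  0.02]
linear [0.0005 0.0014 0.0028] roll 0.1
```

View pics/s1.png

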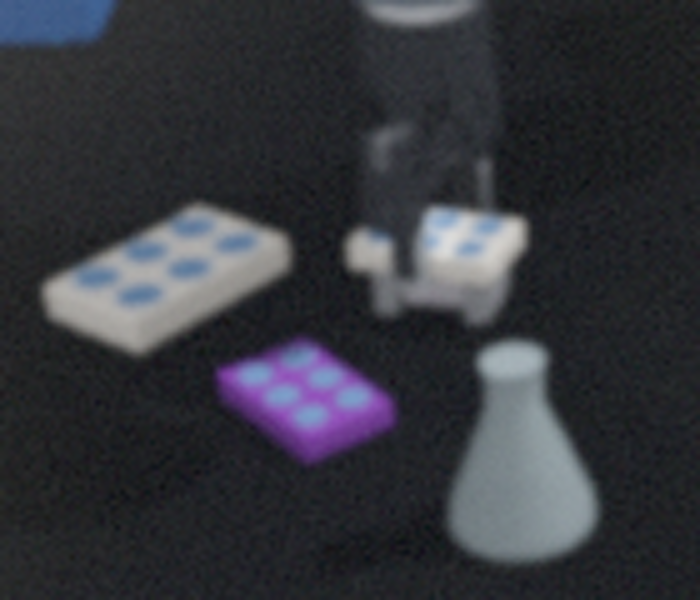

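The fingers straddle the small plate at about mid-length (crop 405,240), with its corners at (350,250) and (475,285). I'll lower it slightly and close.

Request:
{"api": "drive_tool", "payload": {
  "rows": [
    {"linear": [0, 0.001, 0.002], "roll": 0, "fingers": 0.07},
    {"linear": [0, 0.001, 0.002], "roll": 0, "fingers": 0.06},
    {"linear": [0, 0.001, 0.002], "roll": 0, "fingers": 0.05},
    {"linear": [0, 0.001, 0.002], "roll": 0, "fingers": 0.05},
    {"linear": [0, 0.001, 0.002], "roll": 0, "fingers": 0.05}
  ],
  "grip_force": 30
}}

```text
t: 3.12
tcp_pos: [490.9, -252.2, 33.4]
ee_rot: [-0.644, 0.765, -0.001, 0.0]
ft_force: [-0.4, 1.5, 6.4]
opening: 55.7
grasp_force: 33.0
```

Request:
{"api": "drive_tool", "payload": {
  "rows": [
    {"linear": [0, 0, 0], "roll": 0, "fingers": 0.05},
    {"linear": [0, 0, 0], "roll": 0, "fingers": 0.05},
    {"linear": [0, 0, 0], "roll": 0, "fingers": 0.05}
  ]
}}

```text
t: 3.37
tcp_pos: [490.9, -252.2, 33.4]
ee_rot: [-0.644, 0.765, -0.001, 0.0]
ft_force: [-1.2, 1.4, 6.6]
opening: 55.4
grasp_force: 33.0
```

```bash
python3 go.py 490.7 -252.2 150 -97
```

```text
t 3.37 tcp [ 490.9 -252.2   33.4] yaw -99.8 tilt [ 0.002 -0.001 -1.   ] F [-1.2  1.4  6.6] T [0.59 0.35 0.03] op 55.4 g 33.0 q [-0.19  0.42 -0.24  0.   -0.92  0.02]
linear [ 1.000e-04 -0.000e+00 -1.166e-01] roll -2.8
```

Request:
{"api": "drive_tool", "payload": {
  "rows": [
    {"linear": [0, 0, -0.01], "roll": 0, "fingers": 0.05},
    {"linear": [0, 0, -0.03], "roll": 0, "fingers": 0.05},
    {"linear": [0, 0, -0.06], "roll": 0, "fingers": 0.05},
    {"linear": [-0.01, 0, -0.09], "roll": 0, "fingers": 0.05},
    {"linear": [-0.03, 0, -0.115], "roll": -1, "fingers": 0.05}
  ]
}}

```text
t: 3.78
tcp_pos: [495.0, -223.6, 149.4]
ee_rot: [-0.65, 0.76, -0.0, -0.0]
ft_force: [-0.2, 0.0, -1.3]
opening: 55.7
grasp_force: 32.7
```

```bash
python3 go.py 468.5 86 150 -97
```

```text
t 3.78 tcp [ 495.  -223.6  149.4] yaw -98.9 tilt [ 0.    -0.001 -1.   ] F [-0.2  0.  -1.3] T [ 0.   -0.16 -0.02] op 55.7 g 32.7 q [-0.14  0.29 -0.09  0.   -1.19 -0.02]
linear [-0.3017  0.0742 -0.0008] roll -1.9
```

Request:
{"api": "drive_tool", "payload": {
  "rows": [
    {"linear": [-0.03, 0.007, 0], "roll": 0, "fingers": 0.05},
    {"linear": [-0.065, 0.016, 0], "roll": -1, "fingers": 0.05},
    {"linear": [-0.1, 0.025, 0], "roll": -2, "fingers": 0.05},
    {"linear": [-0.135, 0.033, 0], "roll": -2, "fingers": 0.05},
    {"linear": [-0.17, 0.042, 0], "roll": -2, "fingers": 0.05}
  ]
}}

```text
t: 4.2
tcp_pos: [479.1, -46.6, 147.5]
ee_rot: [-0.664, 0.748, 0.0, -0.0]
ft_force: [1.7, 1.0, -2.9]
opening: 55.5
grasp_force: 32.6
```

Request:
{"api": "drive_tool", "payload": {
  "rows": [
    {"linear": [-0.035, 0.008, 0], "roll": 0, "fingers": 0.05},
    {"linear": [-0.07, 0.017, 0], "roll": 0, "fingers": 0.05},
    {"linear": [-0.1, 0.024, 0], "roll": 0, "fingers": 0.05},
    {"linear": [-0.12, 0.029, 0], "roll": 0, "fingers": 0.05},
    {"linear": [-0.125, 0.03, 0], "roll": 0, "fingers": 0.05}
  ]
}}

```text
t: 4.62
tcp_pos: [464.2, 82.2, 147.5]
ee_rot: [-0.665, 0.747, 0.0, 0.0]
ft_force: [0.6, -0.4, -1.6]
opening: 55.1
grasp_force: 32.6
```

```bash
python3 go.py 468.5 86 64 -97
```

```text
t 4.62 tcp [464.2  82.2 147.5] yaw -96.6 tilt [-0.     0.001 -1.   ] F [ 0.6 -0.4 -1.6] T [ 0.01 -0.09 -0.02] op 55.1 g 32.6 q [ 0.51  0.16 -0.27 -0.   -1.14 -0.62]
linear [-0.0042 -0.0039  0.0835] roll 0.4
```

Request:
{"api": "drive_tool", "payload": {
  "rows": [
    {"linear": [-0.004, -0.004, 0.02], "roll": 0.4, "fingers": 0.05},
    {"linear": [-0.004, -0.004, 0.045], "roll": 0.4, "fingers": 0.05},
    {"linear": [-0.004, -0.004, 0.065], "roll": 0.4, "fingers": 0.05},
    {"linear": [-0.004, -0.004, 0.08], "roll": 0.4, "fingers": 0.05},
    {"linear": [-0.004, -0.004, 0.08], "roll": 0.4, "fingers": 0.05}
  ],
  "grip_force": 20
}}

```text
t: 5.03
tcp_pos: [467.5, 81.9, 64.8]
ee_rot: [-0.661, 0.75, 0.001, -0.003]
ft_force: [-0.2, -1.4, -1.5]
opening: 55.6
grasp_force: 32.7
```

Request:
{"api": "drive_tool", "payload": {
  "rows": [
    {"linear": [0, 0, 0.003], "roll": 0, "fingers": 0.05},
    {"linear": [0, 0, 0.006], "roll": 0, "fingers": 0.05},
    {"linear": [0, 0, 0.009], "roll": 0, "fingers": 0.05},
    {"linear": [0, 0, 0.012], "roll": 0, "fingers": 0.05},
    {"linear": [0, 0, 0.014], "roll": 0, "fingers": 0.05}
  ]
}}

```text
t: 5.45
tcp_pos: [470.3, 83.9, 55.3]
ee_rot: [-0.661, 0.75, -0.0, 0.002]
ft_force: [-5.3, 4.4, 8.9]
opening: 55.5
grasp_force: 35.1
```

```bash
python3 go.py 468.5 86 43 -97
python3 - <<'E'
from h import *
p,d,K=cap("scene"); cv2.imwrite("pics/s2.png",cv2.resize(p[150:230,300:400][:,:,::-1],(750,600),interpolation=cv2.INTER_CUBIC))
E
```

```text
t 5.45 tcp [470.3  83.9  55.3] yaw -97.2 tilt [ 0.003  0.002 -1.   ] F [-5.3  4.4  8.9] T [ 0.93  1.56 -0.16] op 55.5 g 35.1 q [ 0.51  0.26 -0.4  -0.   -0.9  -0.63]
linear [-0.0018  0.0021  0.0123] roll -0.2
```

View pics/s2.png

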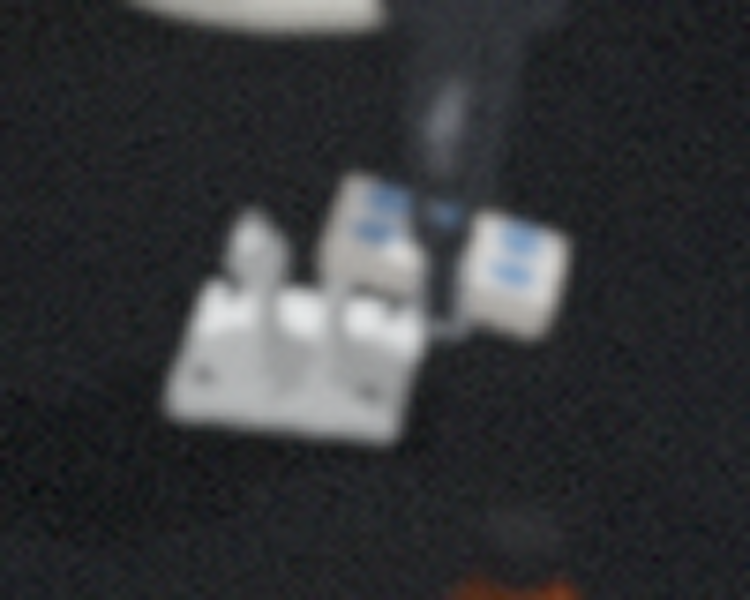

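The plate is pivoting in the grip, with its left end raised by the stand wall (crop 370,250) and its right end low (540,330). I'll carry on.

Request:
{"api": "drive_tool", "payload": {
  "rows": [
    {"linear": [0, 0, 0.003], "roll": 0, "fingers": 0.05},
    {"linear": [0, 0, 0.006], "roll": 0, "fingers": 0.05},
    {"linear": [0, 0, 0.009], "roll": 0, "fingers": 0.05},
    {"linear": [0, 0, 0.012], "roll": 0, "fingers": 0.05},
    {"linear": [0.002, 0, 0.012], "roll": 0, "fingers": 0.05}
  ]
}}

```text
t: 5.92
tcp_pos: [471.0, 83.2, 43.4]
ee_rot: [-0.661, 0.75, -0.0, 0.003]
ft_force: [-2.9, 11.9, 6.1]
opening: 55.0
grasp_force: 38.1
```

Request:
{"api": "drive_tool", "payload": {
  "rows": [
    {"linear": [0.003, 0, 0], "roll": 0, "fingers": 0.05},
    {"linear": [0.006, 0, -0.001], "roll": 0, "fingers": 0.05},
    {"linear": [0.009, 0, -0.001], "roll": 0, "fingers": 0.05},
    {"linear": [0.012, 0, -0.002], "roll": 0, "fingers": 0.05},
    {"linear": [0.014, 0, -0.002], "roll": 0, "fingers": 0.05}
  ]
}}

```text
t: 6.33
tcp_pos: [473.6, 72.7, 48.0]
ee_rot: [-0.662, 0.75, -0.001, 0.009]
ft_force: [-0.5, 21.6, 11.2]
opening: 55.2
grasp_force: 39.2
```

```bash
python3 go.py 466.4 69 45.5 -97
python3 - <<'E'
from h import *
p,d,K=cap("scene"); cv2.imwrite("pics/s3.png",cv2.resize(p[150:230,300:400][:,:,::-1],(750,600),interpolation=cv2.INTER_CUBIC))
E
```

```text
t 6.33 tcp [473.6  72.7  48. ] yaw -97.1 tilt [ 0.015  0.01  -1.   ] F [-0.5 21.6 11.2] T [ 6.67  0.45 -0.12] op 55.2 g 39.2 q [ 0.48  0.27 -0.42 -0.   -0.87 -0.6 ]
linear [0.0046 0.0067 0.0023] roll -0.1
```

View pics/s3.png

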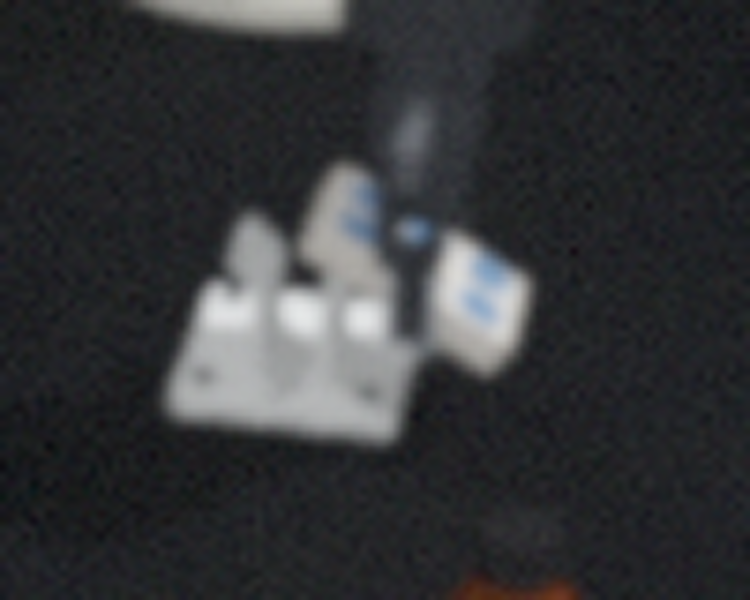

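The plate is now tilted about 40°, upper end at crop (345,200), lower end at (490,360), clear of the bench.

Request:
{"api": "drive_tool", "payload": {
  "rows": [
    {"linear": [0.002, 0, 0.001], "roll": 0, "fingers": 0.05},
    {"linear": [0.004, 0, 0.002], "roll": 0, "fingers": 0.05},
    {"linear": [0.006, 0, 0.003], "roll": 0, "fingers": 0.05},
    {"linear": [0.008, 0, 0.003], "roll": 0, "fingers": 0.05},
    {"linear": [0.01, 0, 0.003], "roll": 0, "fingers": 0.05}
  ]
}}

```text
t: 6.8
tcp_pos: [474.7, 66.8, 46.2]
ee_rot: [-0.661, 0.75, -0.0, 0.013]
ft_force: [-3.3, 39.0, 16.1]
opening: 55.4
grasp_force: 45.3
```

```bash
cat > ang.py <<'E'
from h import *
# plate points from both cameras' depth inside a box near the tool, bright or blue-grey wells
s=read_state(); c=s["tcp_pos"]+[0,0,4.6]
pts=[]
for n in ("scene","top"):
    p,d,K=cap(n); W=cloud(d,K); q=p.astype(int)
    near=(np.abs(W-c)<[45,62,62]).all(2)&(q.max(2)>120)
    if n=="scene":
        pass
    r=W-c; a=np.radians(83); ys=r[...,0]*np.cos(a)+r[...,1]*np.sin(a)
    m=near&(np.hypot(ys,r[...,2])<50)
    P=np.c_[ys[m],r[...,2][m],r[...,0][m]]; print(n,len(P),"ys",np.percentile(P[:,0],[2,50,98]).round(),"z",np.percentile(P[:,1],[2,50,98]).round())
    if len(P)>20:
        l=cv2.fitLine(P[:,:2].astype(np.float32),cv2.DIST_HUBER,0,.01,.01).ravel(); print("  line angle",np.degrees(np.arctan2(l[1],l[0])).round(1),"at",l[2:].round(1))
E
python3 go.py; python3 ang.py
```

```text
t 6.8 tcp [474.7  66.8  46.2] yaw -97.2 tilt [ 0.021  0.017 -1.   ] F [-3.3 39.  16.1] T [12.3   1.19 -0.18] op 55.4 g 45.3 q [ 0.46  0.27 -0.42 -0.01 -0.85 -0.58]
scene 429 ys [-33.  -8.  36.] z [-46.  -9.  36.]
  line angle 46.1 at [ -4.6 -19.7]
top 97 ys [-39. -29.  -8.] z [-42.  26.  39.]
  line angle -77.2 at [-29.8   4.3]
```

Force is building and the tool has drifted sideways, so I'll back off and check the plate angle.

Request:
{"api": "drive_tool", "payload": {
  "rows": [
    {"linear": [-0.008, 0, 0], "roll": 0, "fingers": 0.05},
    {"linear": [-0.016, 0, -0.01], "roll": 0, "fingers": 0.05},
    {"linear": [-0.02, 0, -0.04], "roll": 0, "fingers": 0.05},
    {"linear": [-0.02, 0, -0.08], "roll": 0, "fingers": 0.05},
    {"linear": [-0.02, 0, -0.11], "roll": 0, "fingers": 0.05}
  ]
}}

```text
t: 7.32
tcp_pos: [469.3, 77.4, 153.9]
ee_rot: [-0.662, 0.75, -0.001, 0.001]
ft_force: [1.2, -0.1, -1.7]
opening: 55.4
grasp_force: 43.3
```

Request:
{"api": "drive_tool", "payload": {
  "rows": [
    {"linear": [0, 0, 0], "roll": 0, "fingers": 0.05},
    {"linear": [0, 0, 0], "roll": 0, "fingers": 0.05}
  ]
}}

```text
t: 7.48
tcp_pos: [469.9, 77.8, 153.0]
ee_rot: [-0.661, 0.75, -0.001, 0.003]
ft_force: [-0.3, 0.3, -3.2]
opening: 55.9
grasp_force: 43.3
```

```bash
python3 go.py; python3 ang.py
python3 - <<'E'
from h import *
p,d,K=cap("scene"); cv2.imwrite("pics/s4.png",cv2.resize(p[130:230,290:400][:,:,::-1],(660,600),interpolation=cv2.INTER_CUBIC))
E
```

```text
t 7.48 tcp [469.9  77.8 153. ] yaw -97.2 tilt [ 0.006  0.003 -1.   ] F [-0.3  0.3 -3.2] T [-0.02  0.07 -0.01] op 55.9 g 43.3 q [ 0.49  0.16 -0.26  0.   -1.15 -0.62]
scene 265 ys [-36.  12.  37.] z [-20.   4.  38.]
  line angle -35.4 at [9.4 6.1]
top 151 ys [-39. -34. -20.] z [23. 32. 37.]
  line angle 47.4 at [-34.2  31.1]
```

View pics/s4.png

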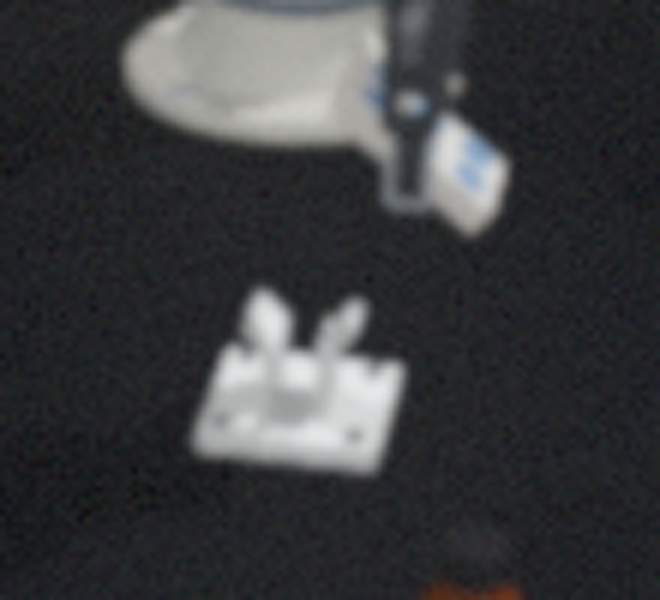

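The plate is held at about 45°, lower right end at crop (470,230) and clear of everything. I'll rotate it further by pushing its lower wells face against the outer lip of the near (-y) wall.

```bash
python3 go.py 453.1 -39.1 150 -97
```

```text
t 7.63 tcp [467.8  76.8 149.4] yaw -97.2 tilt [-0.002 -0.    -1.   ] F [-0.3  1.1 -2.2] T [-0.02  0.03 -0.  ] op 55.2 g 43.3 q [ 0.49  0.16 -0.26 -0.   -1.15 -0.62]
linear [ 0.1168 -0.     -0.0005] roll -0.2
```

Request:
{"api": "drive_tool", "payload": {
  "rows": [
    {"linear": [0.025, 0, 0], "roll": 0, "fingers": 0.05},
    {"linear": [0.055, 0, 0], "roll": 0, "fingers": 0.05},
    {"linear": [0.085, 0, 0], "roll": 0, "fingers": 0.05},
    {"linear": [0.11, 0, 0], "roll": 0, "fingers": 0.05},
    {"linear": [0.117, 0, 0], "roll": 0, "fingers": 0.05}
  ]
}}

```text
t: 8.05
tcp_pos: [452.2, -41.7, 149.0]
ee_rot: [-0.661, 0.751, 0.001, -0.002]
ft_force: [-0.1, 0.3, -1.8]
opening: 55.5
grasp_force: 43.2
```

Request:
{"api": "drive_tool", "payload": {
  "rows": [
    {"linear": [0, 0, 0.015], "roll": 0, "fingers": 0.05},
    {"linear": [0, 0, 0.04], "roll": 0, "fingers": 0.05},
    {"linear": [0, 0, 0.065], "roll": 0, "fingers": 0.05},
    {"linear": [0, 0, 0.078], "roll": 0, "fingers": 0.05},
    {"linear": [0, 0, 0.078], "roll": 0, "fingers": 0.05}
  ]
}}

```text
t: 8.47
tcp_pos: [451.5, -39.8, 69.0]
ee_rot: [-0.661, 0.75, 0.001, -0.003]
ft_force: [-0.6, 0.2, -0.8]
opening: 55.3
grasp_force: 42.3
```

Request:
{"api": "drive_tool", "payload": {
  "rows": [
    {"linear": [0, 0, 0], "roll": 0, "fingers": 0.05},
    {"linear": [0, 0, 0], "roll": 0, "fingers": 0.05}
  ]
}}

```text
t: 8.63
tcp_pos: [454.0, -38.8, 72.2]
ee_rot: [-0.661, 0.75, 0.0, -0.0]
ft_force: [-0.2, -0.1, -2.1]
opening: 55.3
grasp_force: 42.3
```

```bash
python3 go.py 454.4 -29.2 72 -97; python3 ang.py
```

```text
t 8.63 tcp [454.  -38.8  72.2] yaw -97.2 tilt [-0.  0. -1.] F [-0.2 -0.1 -2.1] T [-0.02 -0.01 -0.01] op 55.3 g 42.3 q [ 0.26  0.21 -0.43 -0.   -0.94 -0.39]
linear [-0.0095  0.0008  0.0002] roll -0.2
scene 265 ys [-36.  17.  43.] z [-21.   1.  36.]
  line angle -32.9 at [11.9  5.1]
top 1 ys [40. 40. 40.] z [-10. -10. -10.]
```

Request:
{"api": "drive_tool", "payload": {
  "rows": [
    {"linear": [-0.01, 0, -0.001], "roll": 0, "fingers": 0.05},
    {"linear": [-0.013, 0, -0.004], "roll": 0, "fingers": 0.05},
    {"linear": [-0.016, 0, -0.007], "roll": 0, "fingers": 0.05},
    {"linear": [-0.02, 0, -0.01], "roll": 0, "fingers": 0.05},
    {"linear": [-0.023, 0, -0.012], "roll": 0, "fingers": 0.05}
  ]
}}

```text
t: 9.15
tcp_pos: [456.0, -19.2, 85.6]
ee_rot: [-0.662, 0.75, -0.002, -0.003]
ft_force: [-0.5, 2.0, -2.4]
opening: 55.4
grasp_force: 41.2
```

Request:
{"api": "drive_tool", "payload": {
  "rows": [
    {"linear": [-0.002, 0, -0.001], "roll": 0, "fingers": 0.05},
    {"linear": [-0.004, 0, -0.002], "roll": 0, "fingers": 0.05},
    {"linear": [-0.006, 0, -0.003], "roll": 0, "fingers": 0.05},
    {"linear": [-0.008, 0, -0.003], "roll": 0, "fingers": 0.05}
  ]
}}

```text
t: 9.48
tcp_pos: [458.1, -7.5, 87.6]
ee_rot: [-0.661, 0.75, -0.0, 0.001]
ft_force: [-0.1, 0.2, -2.4]
opening: 55.6
grasp_force: 41.2
```

```bash
python3 go.py 456.9 -8.3 87 -97
python3 - <<'E'
from h import *
p,d,K=cap("scene"); cv2.imwrite("pics/s5.png",cv2.resize(p[130:230,270:380][:,:,::-1],(660,600),interpolation=cv2.INTER_CUBIC))
E
```

```text
t 9.48 tcp [458.1  -7.5  87.6] yaw -97.2 tilt [ 0.001  0.001 -1.   ] F [-0.1  0.2 -2.4] T [-0.03 -0.02 -0.03] op 55.6 g 41.2 q [ 0.33  0.19 -0.4  -0.   -0.98 -0.45]
linear [0.0009 0.0011 0.0006] roll -0.2
```

View pics/s5.png

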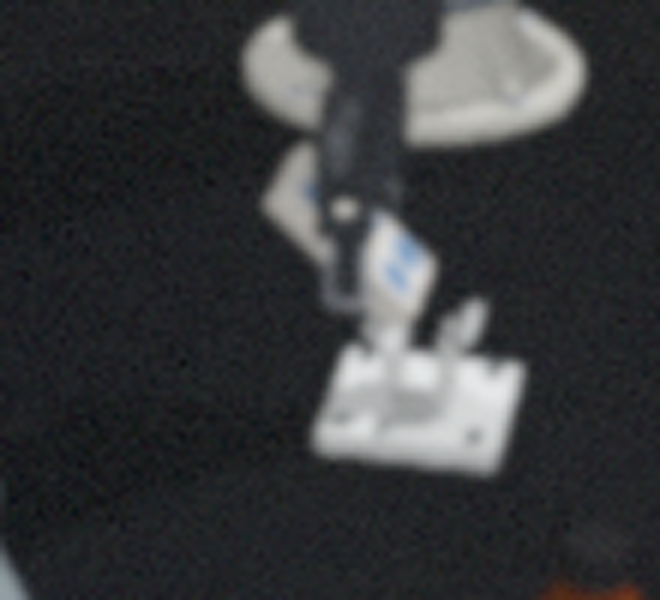

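The plate is still at roughly 45° and its lower end (crop 405,325) passed over the lip. I'll measure the plate's side face with the depth image.

```bash
cat > ang.py <<'E'
from h import *
# near side face of the plate (x' about +28) in the scene camera -> angle and centre in (ys,z) about the nominal grasp point
def run(a=83):
    s=read_state(); c=s["tcp_pos"]+[0,0,4.6]; a=np.radians(a)
    p,d,K=cap("scene"); W=cloud(d,K); r=W-c
    ys=r[...,0]*np.cos(a)+r[...,1]*np.sin(a); xs=r[...,0]*np.sin(a)-r[...,1]*np.cos(a); z=r[...,2]
    q=p.astype(int)
    m=(np.hypot(ys,z)<56)&(abs(xs)<42)&(q.max(2)>100)&(W[...,2]>62)
    well=m&(q[...,2]-q[...,0]>30)
    P=np.c_[xs[m],ys[m],z[m]]; 
    f=P[(abs(P[:,0]-28)<7)]
    R=cv2.minAreaRect(f[:,1:].astype(np.float32)); l=cv2.fitLine(f[:,1:].astype(np.float32),cv2.DIST_HUBER,0,.01,.01).ravel()
    print("side n",len(f),"rect c",np.round(R[0],1),"size",np.round(R[1],1),"line",np.degrees(np.arctan2(l[1],l[0])).round(1),l[2:].round(1))
    print("side ys",np.percentile(f[:,1],[1,99]).round(1),"z",np.percentile(f[:,2],[1,99]).round(1))
    w=np.c_[xs[well],ys[well],z[well]]
    if len(w)>8: print("wells",len(w),np.median(w,0).round(1))
    # face plane of all non-side points on wells side
    g=P[(abs(P[:,0])<24)]
    if len(g)>20:
        l=cv2.fitLine(g[:,1:].astype(np.float32),cv2.DIST_HUBER,0,.01,.01).ravel(); print("mid n",len(g),"line",np.degrees(np.arctan2(l[1],l[0])).round(1),l[2:].round(1))
    u,v=np.where(m); cv2.imwrite("pics/dbg.png",(m*255).astype(np.uint8))
import sys; run(float(sys.argv[1]) if len(sys.argv)>1 else 83)
E
python3 ang.py
```

```text
side n 124 rect c [-3.4 10.7] size [33.  89.5] line -40.7 [-5.7  9.8]
side ys [-41.2  27.7] z [-23.2  41.3]
wells 22 [-5.9 20.6 -6.4]
mid n 119 line -42.9 [5.5 7.4]
```

Request:
{"api": "drive_tool", "payload": {
  "rows": [
    {"linear": [0.012, 0, 0], "roll": 0, "fingers": 0.05},
    {"linear": [0.03, 0.001, 0], "roll": 0, "fingers": 0.05},
    {"linear": [0.032, 0.001, 0.01], "roll": 0, "fingers": 0.05},
    {"linear": [0.032, 0.001, 0.0215], "roll": 0, "fingers": 0.05},
    {"linear": [0.032, 0.001, 0.0215], "roll": 0, "fingers": 0.05}
  ]
}}

```text
t: 10.0
tcp_pos: [451.2, -40.1, 63.9]
ee_rot: [-0.661, 0.75, 0.001, -0.001]
ft_force: [-0.2, -0.2, -1.5]
opening: 55.6
grasp_force: 41.1
```

Request:
{"api": "drive_tool", "payload": {
  "rows": [
    {"linear": [-0.003, 0, 0], "roll": 0, "fingers": 0.05},
    {"linear": [-0.006, 0, 0], "roll": 0, "fingers": 0.05},
    {"linear": [-0.009, 0, 0], "roll": 0, "fingers": 0.05},
    {"linear": [-0.012, 0, -0.001], "roll": 0, "fingers": 0.05},
    {"linear": [-0.014, 0, -0.004], "roll": 0, "fingers": 0.05}
  ]
}}

```text
t: 10.42
tcp_pos: [454.1, -26.8, 69.5]
ee_rot: [-0.662, 0.75, -0.001, -0.001]
ft_force: [3.5, -6.0, -10.8]
opening: 55.3
grasp_force: 40.0
```

```bash
python3 go.py 455.5 -19 78.3 -97; python3 ang.py
```

```text
t 10.42 tcp [454.1 -26.8  69.5] yaw -97.1 tilt [-0.001 -0.003 -1.   ] F [  3.5  -6.  -10.8] T [-2.47 -1.04 -0.1 ] op 55.3 g 40.0 q [ 0.29  0.21 -0.44  0.   -0.93 -0.42]
linear [-0.0079 -0.0004 -0.0088] roll -0.1
side n 71 rect c [-3.  18.7] size [40.5 76.2] line -42.8 [-11.4  17.2]
side ys [-38.9  19.5] z [-11.5  45. ]
wells 20 [-4.7 17.8 -8.8]
mid n 80 line -47.6 [4.4 7. ]
```

Request:
{"api": "drive_tool", "payload": {
  "rows": [
    {"linear": [-0.003, 0, -0.004], "roll": 0, "fingers": 0.05},
    {"linear": [-0.006, 0, -0.007], "roll": 0, "fingers": 0.05},
    {"linear": [-0.009, 0, -0.009], "roll": 0, "fingers": 0.05},
    {"linear": [-0.0125, 0, -0.011], "roll": 0, "fingers": 0.05},
    {"linear": [-0.016, 0, -0.012], "roll": 0, "fingers": 0.05}
  ]
}}

```text
t: 10.88
tcp_pos: [454.6, -12.2, 80.8]
ee_rot: [-0.662, 0.75, -0.0, -0.004]
ft_force: [1.2, -15.0, -11.3]
opening: 55.1
grasp_force: 35.2
```

```bash
python3 go.py 458 -2.5 84.7 -97; python3 ang.py
```

```text
t 10.88 tcp [454.6 -12.2  80.8] yaw -97.2 tilt [-0.005 -0.005 -1.   ] F [  1.2 -15.  -11.3] T [-5.37 -0.61 -0.02] op 55.1 g 35.2 q [ 0.32  0.2  -0.42  0.   -0.96 -0.45]
linear [-0.01   -0.0022 -0.0039] roll -0.2
side n 60 rect c [-7.4 14. ] size [26.8 78.5] line -64.3 [-15.4  14.5]
side ys [-30.2   8.8] z [-23.2  49.2]
mid n 24 line -69.4 [ 3.7 -8.9]
```

Request:
{"api": "drive_tool", "payload": {
  "rows": [
    {"linear": [-0.004, 0, -0.001], "roll": 0, "fingers": 0.05},
    {"linear": [-0.008, 0, -0.002], "roll": 0, "fingers": 0.05},
    {"linear": [-0.012, 0, -0.002], "roll": 0, "fingers": 0.05},
    {"linear": [-0.016, 0, -0.002], "roll": 0, "fingers": 0.05},
    {"linear": [-0.019, 0, -0.002], "roll": 0, "fingers": 0.05}
  ]
}}

```text
t: 11.35
tcp_pos: [456.8, 5.4, 83.5]
ee_rot: [-0.662, 0.75, -0.001, -0.005]
ft_force: [-2.3, -17.3, 0.1]
opening: 54.3
grasp_force: 20.4
```

```bash
python3 go.py 458 -2.5 84.7 -97; python3 ang.py;  python3 - <<'E'
from h import *
p,d,K=cap("scene"); cv2.imwrite("pics/s6.png",cv2.resize(p[130:230,270:380][:,:,::-1],(660,600),interpolation=cv2.INTER_CUBIC))
E
```

```text
t 11.35 tcp [456.8   5.4  83.5] yaw -97.1 tilt [-0.006 -0.008 -1.   ] F [ -2.3 -17.3   0.1] T [-6.38  0.83  0.11] op 54.3 g 20.4 q [ 0.36  0.2  -0.41  0.01 -0.97 -0.49]
linear [ 0.0077 -0.0022 -0.0011] roll -0.1
side n 120 rect c [-10.5  13.8] size [38.4 78.5] line -82.0 [-20.5  11.2]
side ys [-31.5   8.6] z [-25.2  47.7]
```

View pics/s6.png

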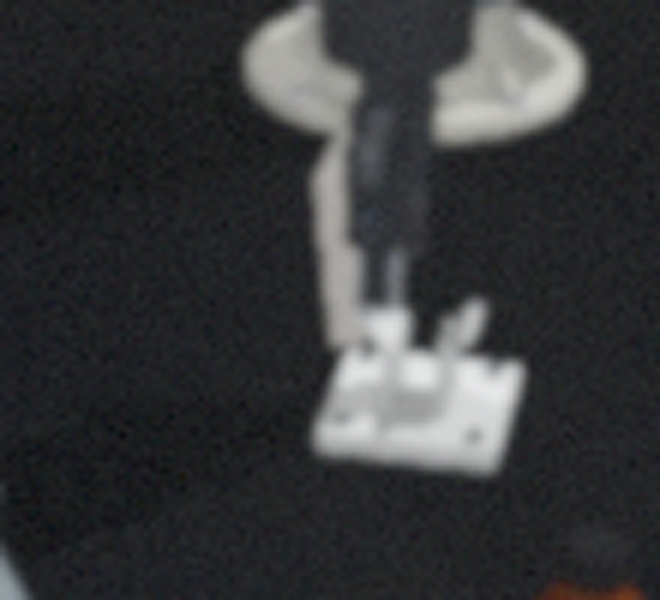

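```bash
python3 go.py
```

```text
t 11.45 tcp [457.    6.1  83.7] yaw -97.1 tilt [-0.005 -0.006 -1.   ] F [ -3.3 -11.8  -0.6] T [-4.41  0.79 -0.04] op 53.3 g 20.3 q [ 0.36  0.2  -0.41  0.01 -0.97 -0.49]
```

The plate has been dragged about 17 mm toward -ys in the grip and is only pinched at its edge: its near side is at crop (315-350,180) and the finger at (388,280). Its upper end probably hit the gripper body. I'll stop squeezing and lower it straight down, so it stands on the stand's base against the wall lip.

Request:
{"api": "drive_tool", "payload": {
  "rows": [
    {"linear": [0.003, 0, 0.006], "roll": 0, "fingers": 0.052},
    {"linear": [0.004, 0, 0.014], "roll": 0, "fingers": 0.052},
    {"linear": [0.004, 0, 0.022], "roll": 0, "fingers": 0.052},
    {"linear": [0.004, 0, 0.028], "roll": 0, "fingers": 0.052}
  ]
}}

```text
t: 11.78
tcp_pos: [458.3, 5.3, 54.9]
ee_rot: [-0.661, 0.75, 0.0, 0.0]
ft_force: [0.6, 0.4, -1.9]
opening: 53.1
grasp_force: 26.4
```

```bash
python3 go.py
python3 - <<'E'
from h import *
p,d,K=cap("scene"); cv2.imwrite("pics/s7.png",cv2.resize(p[130:230,270:380][:,:,::-1],(660,600),interpolation=cv2.INTER_CUBIC)); print(read_state()["opening"])
E
```

```text
t 11.78 tcp [458.3   5.3  54.9] yaw -97.2 tilt [-0.     0.001 -1.   ] F [ 0.6  0.4 -1.9] T [ 0.03  0.03 -0.06] op 53.1 g 26.4 q [ 0.35  0.23 -0.45 -0.   -0.89 -0.48]
52.83939220788262
```

View pics/s7.png

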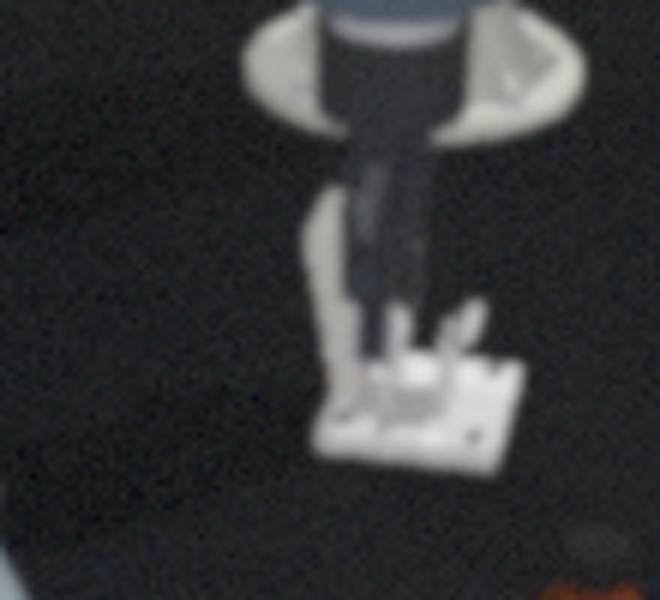

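The plate is still pinched firmly (about 2 N weight carried), leaning about 80°, with its bottom at crop (345,405) just above the base. Parking it in the slot will let me regrip properly, so I'm measuring its offset first.

```bash
sed -i 's/(W\[...,2\]>62)/(W[...,2]>65)/' ang.py; python3 ang.py; python3 go.py
```

```text
side n 70 rect c [-17.6  21.3] size [29.1 56.4] line -69.6 [-24.3  27.6]
side ys [-33.8   9.5] z [ 7.4 48.5]
t 11.88 tcp [457.7   5.1  54.6] yaw -97.2 tilt [-0.002 -0.    -1.   ] F [-0.7 -0.1 -1.5] T [-0.01  0.03 -0.  ] op 52.7 g 26.0 q [ 0.35  0.23 -0.45 -0.   -0.89 -0.48]
```

Request:
{"api": "drive_tool", "payload": {
  "rows": [
    {"linear": [0.002, 0, -0.008], "roll": 0, "fingers": 0.0525},
    {"linear": [0.002, 0, -0.02], "roll": 0, "fingers": 0.0525},
    {"linear": [0.002, 0, -0.034], "roll": 0, "fingers": 0.0525},
    {"linear": [0, 0, -0.048], "roll": 0, "fingers": 0.0525},
    {"linear": [-0.008, 0, -0.055], "roll": 0, "fingers": 0.0525}
  ]
}}

```text
t: 12.3
tcp_pos: [460.6, 12.7, 113.4]
ee_rot: [-0.661, 0.75, -0.001, 0.002]
ft_force: [0.2, 0.9, -1.1]
opening: 53.0
grasp_force: 26.4
```

Request:
{"api": "drive_tool", "payload": {
  "rows": [
    {"linear": [-0.009, 0, 0], "roll": 0, "fingers": 0.0525},
    {"linear": [-0.018, 0, 0], "roll": 0, "fingers": 0.0525},
    {"linear": [-0.024, 0, 0], "roll": 0, "fingers": 0.0525},
    {"linear": [-0.026, 0, 0], "roll": 0, "fingers": 0.0525}
  ]
}}

```text
t: 12.63
tcp_pos: [462.4, 39.8, 110.0]
ee_rot: [-0.662, 0.75, 0.0, -0.001]
ft_force: [-0.3, 0.1, -2.1]
opening: 53.4
grasp_force: 27.1
```

```bash
python3 go.py 462.5 38.3 52 -97; python3 ang.py
python3 - <<'E'
from h import *
p,d,K=cap("scene"); cv2.imwrite("pics/s8.png",cv2.resize(p[110:220,280:390][:,:,::-1],(600,600),interpolation=cv2.INTER_CUBIC)); print(read_state()["opening"])
E
```

```text
t 12.63 tcp [462.4  39.8 110. ] yaw -97.1 tilt [-0.001 -0.    -1.   ] F [-0.3  0.1 -2.1] T [ 0.02 -0.02 -0.04] op 53.4 g 27.1 q [ 0.42  0.18 -0.35 -0.   -1.04 -0.55]
linear [ 0.0014 -0.0004  0.058 ] roll -0.1
side n 164 rect c [-9.4  8.6] size [39.9 84.7] line -79.6 [-19.3   5.9]
side ys [-32.5   8.7] z [-34.8  47.8]
53.27968142660448
```

View pics/s8.png

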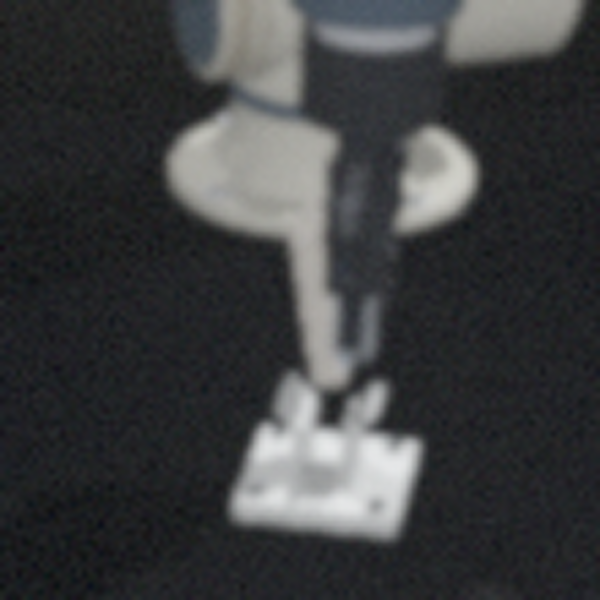

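The plate is nearly upright above the slot. Its bottom end is at crop (332,380), between the lips at (295,375) and (378,380). I'll lower it in.

Request:
{"api": "drive_tool", "payload": {
  "rows": [
    {"linear": [-0.001, 0, 0.006], "roll": 0, "fingers": 0.0525},
    {"linear": [-0.001, 0, 0.014], "roll": 0, "fingers": 0.0525},
    {"linear": [-0.002, 0, 0.022], "roll": 0, "fingers": 0.0525},
    {"linear": [-0.002, 0, 0.03], "roll": 0, "fingers": 0.0525},
    {"linear": [-0.003, 0, 0.036], "roll": 0, "fingers": 0.0525}
  ]
}}

```text
t: 13.15
tcp_pos: [462.7, 41.0, 73.7]
ee_rot: [-0.661, 0.75, -0.0, -0.001]
ft_force: [-0.2, -0.4, -0.6]
opening: 53.0
grasp_force: 28.1
```

```bash
python3 go.py; python3 ang.py
```

```text
t 13.15 tcp [462.7  41.   73.7] yaw -97.2 tilt [-0.001 -0.001 -1.   ] F [-0.2 -0.4 -0.6] T [-0.22  0.03 -0.05] op 53.0 g 28.1 q [ 0.43  0.22 -0.41  0.   -0.95 -0.55]
side n 107 rect c [-11.7  20. ] size [37.2 65.9] line -80.1 [-21.6  17.7]
side ys [-31.8   9.3] z [-12.8  49. ]
```

Request:
{"api": "drive_tool", "payload": {
  "rows": [
    {"linear": [0, 0, 0.005], "roll": 0, "fingers": 0.0525},
    {"linear": [-0.001, 0, 0.01], "roll": 0, "fingers": 0.0525},
    {"linear": [-0.002, 0, 0.015], "roll": 0, "fingers": 0.0525},
    {"linear": [-0.002, 0, 0.02], "roll": 0, "fingers": 0.0525}
  ]
}}

```text
t: 13.53
tcp_pos: [462.8, 42.1, 54.5]
ee_rot: [-0.662, 0.75, -0.001, -0.002]
ft_force: [-0.7, -6.8, 1.6]
opening: 52.9
grasp_force: 24.3
```

```bash
python3 go.py; python3 ang.py
```

```text
t 13.53 tcp [462.8  42.1  54.5] yaw -97.2 tilt [-0.001 -0.003 -1.   ] F [-0.7 -6.8  1.6] T [-2.68  0.37 -0.04] op 52.9 g 24.3 q [ 0.43  0.24 -0.43  0.   -0.9  -0.56]
side n 67 rect c [-16.1  21.9] size [35.3 52.7] line -79.5 [-22.9  27.6]
side ys [-32.6   8.9] z [ 6.  49.5]
```

Request:
{"api": "drive_tool", "payload": {
  "rows": [
    {"linear": [0.001, 0, 0.002], "roll": 0, "fingers": 0.0525},
    {"linear": [0.002, 0, 0.004], "roll": 0, "fingers": 0.0525},
    {"linear": [0.002, 0, 0.006], "roll": 0, "fingers": 0.0525}
  ]
}}

```text
t: 13.83
tcp_pos: [463.0, 41.4, 48.5]
ee_rot: [-0.661, 0.75, 0.0, 0.0]
ft_force: [-1.1, -2.4, -0.9]
opening: 53.1
grasp_force: 28.0
```

```bash
python3 go.py; python3 ang.py
```

```text
t 13.83 tcp [463.   41.4  48.5] yaw -97.2 tilt [-0.  0. -1.] F [-1.1 -2.4 -0.9] T [-1.    0.13 -0.04] op 53.1 g 28.0 q [ 0.43  0.25 -0.44 -0.   -0.88 -0.55]
side n 58 rect c [-16.3  26.9] size [33.4 44.5] line -82.7 [-23.8  30.6]
side ys [-31.5  -1.7] z [12.9 49.7]
```

Request:
{"api": "drive_tool", "payload": {
  "rows": [
    {"linear": [0, 0, 0.001], "roll": 0, "fingers": 0.06},
    {"linear": [0, 0, 0.001], "roll": 0, "fingers": 0.075},
    {"linear": [0, 0, 0.001], "roll": 0, "fingers": 0.085},
    {"linear": [0, 0, 0.001], "roll": 0, "fingers": 0.085},
    {"linear": [0, 0, 0.001], "roll": 0, "fingers": 0.085}
  ]
}}

```text
t: 14.3
tcp_pos: [463.4, 41.9, 48.0]
ee_rot: [-0.661, 0.75, -0.0, 0.0]
ft_force: [0.4, -0.1, 0.2]
opening: 85.3
grasp_force: 0.0
```

Request:
{"api": "drive_tool", "payload": {
  "rows": [
    {"linear": [0, 0, -0.01], "roll": 0, "fingers": 0.085},
    {"linear": [0, 0, -0.04], "roll": 0, "fingers": 0.085},
    {"linear": [0, 0, -0.08], "roll": 0, "fingers": 0.085},
    {"linear": [0, 0, -0.11], "roll": 0, "fingers": 0.085},
    {"linear": [0, 0, -0.11], "roll": 0, "fingers": 0.085}
  ]
}}

```text
t: 14.72
tcp_pos: [466.9, 42.4, 164.6]
ee_rot: [-0.662, 0.75, -0.003, 0.005]
ft_force: [0.4, 0.4, 0.1]
opening: 85.3
grasp_force: 0.0
```

```bash
cat > pl.py <<'E'
from h import *
a=np.radians(83); S=np.array([461.2,26.4])
p,d,K=cap("scene"); W=cloud(d,K)
r=W[...,:2]-S; ys=r[...,0]*np.cos(a)+r[...,1]*np.sin(a); xs=r[...,0]*np.sin(a)-r[...,1]*np.cos(a)
m=(abs(ys)<45)&(abs(xs)<50)&(W[...,2]>66)&(W[...,2]<112)&(p.max(2)>100)
P=np.c_[xs[m],ys[m],W[...,2][m]]; print(len(P),"xs",np.percentile(P[:,0],[2,98]).round(1),"ys",np.percentile(P[:,1],[2,98]).round(1),"z",np.percentile(P[:,2],[2,98]).round(1))
for lo,hi in((66,78),(78,90),(90,100)):
    q=P[(P[:,2]>lo)&(P[:,2]<hi)&(P[:,0]>18)]; print(lo,len(q),np.percentile(q[:,1],[3,50,97]).round(1),np.median(q[:,0]).round(1))
cv2.imwrite("pics/s9.png",cv2.resize(p[110:220,280:390][:,:,::-1],(600,600),interpolation=cv2.INTER_CUBIC))
E
python3 go.py; python3 pl.py
```

```text
t 14.72 tcp [466.9  42.4 164.6] yaw -97.1 tilt [ 0.012  0.003 -1.   ] F [0.4 0.4 0.1] T [ 0.05 -0.11  0.05] op 85.3 g 0.0 q [ 0.43  0.13 -0.26  0.   -1.17 -0.55]
129 xs [-23.1  32.1] ys [-7.1  8.9] z [ 67.6 104.1]
66 22 [-6.8  1.   8.7] 28.9
78 23 [-7.7 -0.9  7.6] 28.4
90 17 [-4.7  2.1  9. ] 28.5
```

View pics/s9.png

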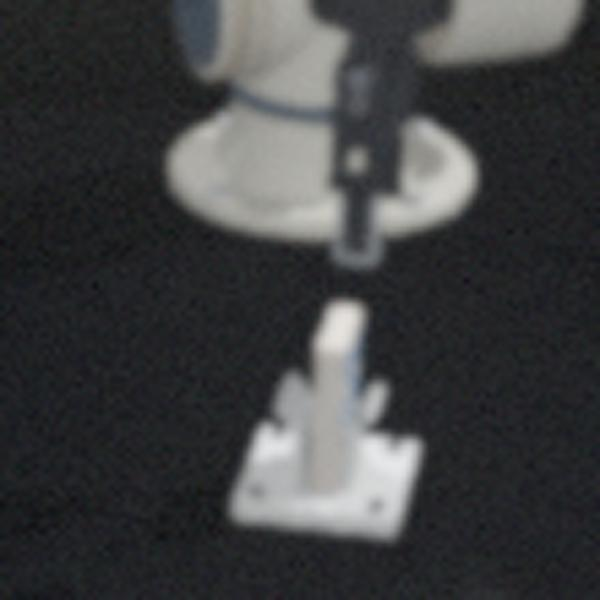

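The plate now stands upright in the slot at crop (335,400), wells facing +ys, and the gripper is clear. That was my last picture: I've now viewed 12, over the limit of 10. I'll work from numbers only from here, and regrip slightly above centre so the upper end clears the gripper body.

Request:
{"api": "drive_tool", "payload": {
  "rows": [
    {"linear": [0, 0, 0], "roll": 0, "fingers": 0.085},
    {"linear": [0, 0, 0], "roll": 0, "fingers": 0.085}
  ]
}}

```text
t: 14.93
tcp_pos: [462.3, 41.5, 156.9]
ee_rot: [-0.661, 0.75, 0.0, -0.001]
ft_force: [0.8, -0.0, -1.2]
opening: 85.1
grasp_force: 0.0
```

```bash
python3 go.py 461.8 26.8 130 -97
```

```text
t 14.93 tcp [462.3  41.5 156.9] yaw -97.2 tilt [-0.002 -0.    -1.   ] F [ 0.8 -0.  -1.2] T [-0.07 -0.02 -0.01] op 85.1 g 0.0 q [ 0.43  0.14 -0.27 -0.   -1.16 -0.55]
linear [ 0.0146 -0.0013  0.0269] roll -0.2
```

Request:
{"api": "drive_tool", "payload": {
  "rows": [
    {"linear": [0.0145, -0.001, 0], "roll": 0, "fingers": 0.085},
    {"linear": [0.0145, -0.001, 0.01], "roll": 0, "fingers": 0.085},
    {"linear": [0.0145, -0.001, 0.025], "roll": 0, "fingers": 0.085},
    {"linear": [0.0145, -0.001, 0.03], "roll": 0, "fingers": 0.085},
    {"linear": [0.0145, -0.001, 0.03], "roll": 0, "fingers": 0.085}
  ]
}}

```text
t: 15.35
tcp_pos: [460.6, 26.6, 125.6]
ee_rot: [-0.661, 0.75, 0.001, -0.002]
ft_force: [-0.6, -0.6, 1.2]
opening: 85.1
grasp_force: 0.0
```

Request:
{"api": "drive_tool", "payload": {
  "rows": [
    {"linear": [0, 0, 0], "roll": 0, "fingers": 0.085},
    {"linear": [0, 0, 0], "roll": 0, "fingers": 0.085}
  ]
}}

```text
t: 15.52
tcp_pos: [462.5, 27.1, 128.1]
ee_rot: [-0.661, 0.75, -0.0, 0.0]
ft_force: [0.2, -0.4, 0.8]
opening: 85.3
grasp_force: 0.0
```

```bash
python3 go.py 461.8 26.8 59 -97;python3 pl.py
```

```text
t 15.52 tcp [462.5  27.1 128.1] yaw -97.2 tilt [ 0. -0. -1.] F [ 0.2 -0.4  0.8] T [-0.02 -0.01  0.04] op 85.3 g 0.0 q [ 0.4   0.16 -0.33  0.   -1.09 -0.52]
linear [0.0004 0.0007 0.0691] roll -0.2
116 xs [-22.6  32.1] ys [-7.1  8.8] z [ 67.  103.7]
66 21 [-6.9  2.1  8. ] 28.4
78 21 [-7.1 -0.7  7.8] 28.1
90 19 [-7.3  1.2  8.3] 28.1
```

Request:
{"api": "drive_tool", "payload": {
  "rows": [
    {"linear": [0, 0, 0.015], "roll": 0, "fingers": 0.085},
    {"linear": [0, 0, 0.035], "roll": 0, "fingers": 0.085},
    {"linear": [0, 0, 0.055], "roll": 0, "fingers": 0.085},
    {"linear": [0, 0, 0.069], "roll": 0, "fingers": 0.085},
    {"linear": [0, 0, 0.069], "roll": 0, "fingers": 0.085}
  ]
}}

```text
t: 15.98
tcp_pos: [460.6, 26.7, 56.7]
ee_rot: [-0.661, 0.75, 0.001, -0.002]
ft_force: [-1.0, -0.4, -0.7]
opening: 84.9
grasp_force: 0.0
```

Request:
{"api": "drive_tool", "payload": {
  "rows": [
    {"linear": [0, 0, 0], "roll": 0, "fingers": 0.065},
    {"linear": [0, 0, 0], "roll": 0, "fingers": 0.05},
    {"linear": [0, 0, 0], "roll": 0, "fingers": 0.05},
    {"linear": [0, 0, 0], "roll": 0, "fingers": 0.05},
    {"linear": [0, 0, 0], "roll": 0, "fingers": 0.05}
  ],
  "grip_force": 30
}}

```text
t: 16.4
tcp_pos: [463.2, 27.4, 60.5]
ee_rot: [-0.661, 0.75, -0.001, 0.001]
ft_force: [-2.3, 0.3, 5.8]
opening: 55.7
grasp_force: 28.2
```

Request:
{"api": "drive_tool", "payload": {
  "rows": [
    {"linear": [0, 0, 0], "roll": 0, "fingers": 0.05},
    {"linear": [0, 0, 0], "roll": 0, "fingers": 0.05}
  ]
}}

```text
t: 16.57
tcp_pos: [463.2, 27.4, 60.5]
ee_rot: [-0.661, 0.75, -0.001, 0.001]
ft_force: [-2.1, -0.8, 5.9]
opening: 55.3
grasp_force: 28.1
```

```bash
python3 go.py 461.2 26.4 92 -97
```

```text
t 16.57 tcp [463.2  27.4  60.5] yaw -97.2 tilt [ 0.003  0.001 -1.   ] F [-2.1 -0.8  5.9] T [ 0.23  0.85 -0.01] op 55.3 g 28.1 q [ 0.4   0.23 -0.43  0.   -0.91 -0.52]
linear [ 0.0012  0.0018 -0.0315] roll -0.2
```

Request:
{"api": "drive_tool", "payload": {
  "rows": [
    {"linear": [0, 0, -0.008], "roll": 0, "fingers": 0.05},
    {"linear": [0, 0, -0.018], "roll": 0, "fingers": 0.05},
    {"linear": [0, 0, -0.028], "roll": 0, "fingers": 0.05},
    {"linear": [0, 0, -0.033], "roll": 0, "fingers": 0.05},
    {"linear": [-0.002, 0, -0.033], "roll": 0, "fingers": 0.05}
  ]
}}

```text
t: 16.98
tcp_pos: [463.4, 28.9, 93.5]
ee_rot: [-0.661, 0.75, -0.001, 0.001]
ft_force: [0.1, -8.5, 1.1]
opening: 55.7
grasp_force: 34.3
```

Request:
{"api": "drive_tool", "payload": {
  "rows": [
    {"linear": [-0.004, 0, 0], "roll": 0, "fingers": 0.05},
    {"linear": [-0.008, 0, 0], "roll": 0, "fingers": 0.05},
    {"linear": [-0.012, 0, 0], "roll": 0, "fingers": 0.05},
    {"linear": [-0.016, 0, 0], "roll": 0, "fingers": 0.05},
    {"linear": [-0.02, 0, -0.001], "roll": 0, "fingers": 0.05}
  ]
}}

```text
t: 17.4
tcp_pos: [464.3, 47.1, 92.3]
ee_rot: [-0.661, 0.75, -0.001, -0.002]
ft_force: [0.6, -6.1, -3.7]
opening: 55.7
grasp_force: 31.8
```

```bash
python3 go.py 461.2 26.4 92 -97; python3 ang.py
```

```text
t 17.4 tcp [464.3  47.1  92.3] yaw -97.2 tilt [-0.002 -0.004 -1.   ] F [ 0.6 -6.1 -3.7] T [-2.38 -0.29 -0.  ] op 55.7 g 31.8 q [ 0.44  0.2  -0.37  0.   -1.   -0.57]
linear [0.0209 0.0005 0.0004] roll -0.2
side n 61 rect c [-2.3  1. ] size [73.8 26.7] line 77.4 [-11.9  -6. ]
side ys [-23.   10.2] z [-31.4  38.3]
```

Request:
{"api": "drive_tool", "payload": {
  "rows": [
    {"linear": [-0.005, 0, -0.001], "roll": 0, "fingers": 0.05},
    {"linear": [-0.01, 0, -0.001], "roll": 0, "fingers": 0.05},
    {"linear": [-0.015, 0, -0.001], "roll": 0, "fingers": 0.05},
    {"linear": [-0.02, 0, 0.001], "roll": 0, "fingers": 0.05},
    {"linear": [-0.024, 0, 0.003], "roll": 0, "fingers": 0.05}
  ]
}}

```text
t: 17.87
tcp_pos: [467.1, 72.0, 89.3]
ee_rot: [-0.661, 0.75, -0.0, -0.002]
ft_force: [-1.8, -5.7, 0.6]
opening: 55.5
grasp_force: 31.9
```

```bash
python3 go.py 461.2 26.4 92 -97; python3 ang.py
```

```text
t 17.87 tcp [467.1  72.   89.3] yaw -97.2 tilt [-0.002 -0.002 -1.   ] F [-1.8 -5.7  0.6] T [-1.99  0.71 -0.02] op 55.5 g 31.9 q [ 0.49  0.22 -0.36  0.   -0.99 -0.61]
linear [ 0.046   0.0001 -0.0026] roll -0.2
side n 89 rect c [-4.3  3.3] size [95.6 34.6] line 58.8 [-21.2  -4.2]
side ys [-42.8  11.7] z [-28.4  39.5]
mid n 37 line 53.7 [-30.7  -8.9]
```

Request:
{"api": "drive_tool", "payload": {
  "rows": [
    {"linear": [-0.004, 0, 0.003], "roll": 0, "fingers": 0.05},
    {"linear": [-0.008, 0, 0.007], "roll": 0, "fingers": 0.05},
    {"linear": [-0.011, 0, 0.011], "roll": 0, "fingers": 0.05},
    {"linear": [-0.013, 0, 0.014], "roll": 0, "fingers": 0.05},
    {"linear": [-0.015, 0, 0.017], "roll": 0, "fingers": 0.05}
  ]
}}

```text
t: 18.33
tcp_pos: [471.0, 88.4, 73.5]
ee_rot: [-0.662, 0.75, -0.001, 0.001]
ft_force: [-1.7, -1.3, 5.6]
opening: 55.4
grasp_force: 27.3
```

```bash
python3 go.py 461.2 26.4 92 -97; python3 ang.py
```

```text
t 18.33 tcp [471.   88.4  73.5] yaw -97.2 tilt [ 0.003  0.001 -1.   ] F [-1.7 -1.3  5.6] T [-0.86  0.56  0.03] op 55.4 g 27.3 q [ 0.51  0.24 -0.37  0.   -0.95 -0.64]
linear [ 0.0627  0.002  -0.0186] roll -0.2
side n 108 rect c [-8.9  5.2] size [93.2 39.8] line 32.2 [-29.4   3.2]
side ys [-54.2  11.1] z [-12.8  45.8]
mid n 82 line 35.4 [-36.    7.2]
```

Request:
{"api": "drive_tool", "payload": {
  "rows": [
    {"linear": [-0.001, 0, 0.003], "roll": 0, "fingers": 0.05},
    {"linear": [-0.001, 0, 0.006], "roll": 0, "fingers": 0.05},
    {"linear": [-0.001, 0, 0.009], "roll": 0, "fingers": 0.05},
    {"linear": [-0.001, 0, 0.011], "roll": 0, "fingers": 0.05},
    {"linear": [-0.001, 0, 0.012], "roll": 0, "fingers": 0.05}
  ]
}}

```text
t: 18.8
tcp_pos: [472.1, 90.0, 62.0]
ee_rot: [-0.662, 0.75, -0.001, 0.002]
ft_force: [-0.2, 0.1, 8.6]
opening: 55.4
grasp_force: 25.2
```

Request:
{"api": "drive_tool", "payload": {
  "rows": [
    {"linear": [0, 0, -0.008], "roll": 0, "fingers": 0.05},
    {"linear": [0, 0, -0.03], "roll": 0, "fingers": 0.05},
    {"linear": [0, 0, -0.06], "roll": 0, "fingers": 0.05},
    {"linear": [-0.01, 0, -0.09], "roll": 0, "fingers": 0.05},
    {"linear": [-0.03, 0, -0.1], "roll": 0, "fingers": 0.05}
  ]
}}

```text
t: 19.22
tcp_pos: [475.7, 118.9, 165.6]
ee_rot: [-0.661, 0.75, -0.001, 0.004]
ft_force: [0.4, 1.0, -1.2]
opening: 55.0
grasp_force: 31.3
```

```bash
python3 ang.py;python3 go.py 551 294.3 160 -95.6
python3 - <<'E'
from h import *
# blue rest from scene + purely top view again: bars
p,d,K=cap("top"); h=cv2.cvtColor(p,cv2.COLOR_RGB2HSV); m=(h[...,1]>150)&(p[...,2]>90)&(h[...,0]>95)&(h[...,0]<130); k=np.zeros_like(m); k[185:240,165:225]=m[185:240,165:225]
n,l,st,ce=cv2.connectedComponentsWithStats(k.astype(np.uint8)); print(st[1:],ce[1:])
from meas import rect; print(rect(k,30,K))
c2=k.copy(); 
v,u=np.where(k); print(plane([[u.mean(),v.mean()]],28,K))
p,d,K=cap("scene"); h=cv2.cvtColor(p,cv2.COLOR_RGB2HSV); W=cloud(d,K); m=(h[...,1]>150)&(h[...,0]>95)&(h[...,0]<130)&(p[...,2]>90)&(W[...,2]>24)&(W[...,2]<36)&(abs(W[...,0]-551)<60)&(abs(W[...,1]-294)<60)
P=W[m]; print(len(P),P.mean(0),cv2.minAreaRect(P[:,:2].astype(np.float32)))
E
```

```text
side n 114 rect c [-21.9  16.4] size [56.7 66.8] line 30.2 [-33.3   8.2]
side ys [-54.6   9.7] z [-11.7  35.6]
mid n 86 line 29.4 [-36.5  14.4]
t 19.27 tcp [477.  122.7 165.8] yaw -97.2 tilt [ 0.009  0.006 -1.   ] F [2.3 3.9 0.1] T [ 0.81 -0.41  0.03] op 55.4 g 31.3 q [ 0.57  0.18 -0.2  -0.   -1.18 -0.7 ]
linear [-0.1795 -0.0519  0.0075] roll -1.6
[[179 203  30  22 333]] [[193.5045045  213.45645646]]
(array([550.6, 294.5]), array([48.4, 72.2]), 85.4)
[[550.76088707 294.4455955   28.        ]]
110 [557.91059882 292.78282374  29.62555249] ((554.9473266601562, 291.8640441894531), (69.54354858398438, 52.85000991821289), 85.34037017822266)
```

Request:
{"api": "drive_tool", "payload": {
  "rows": [
    {"linear": [-0.035, -0.01, 0], "roll": -1, "fingers": 0.05},
    {"linear": [-0.075, -0.021, 0], "roll": -2, "fingers": 0.05},
    {"linear": [-0.115, -0.033, 0.005], "roll": -2, "fingers": 0.05},
    {"linear": [-0.15, -0.044, 0.01], "roll": -2, "fingers": 0.05},
    {"linear": [-0.175, -0.051, 0.015], "roll": -2, "fingers": 0.05}
  ]
}}

```text
t: 19.78
tcp_pos: [546.5, 288.1, 143.6]
ee_rot: [-0.675, 0.738, 0.001, -0.001]
ft_force: [0.2, -0.4, -0.9]
opening: 54.9
grasp_force: 31.3
```

Request:
{"api": "drive_tool", "payload": {
  "rows": [
    {"linear": [0, 0, 0], "roll": 0, "fingers": 0.05},
    {"linear": [0, 0, 0], "roll": 0, "fingers": 0.05},
    {"linear": [0, 0, 0], "roll": 0, "fingers": 0.05}
  ]
}}

```text
t: 20.03
tcp_pos: [545.7, 285.0, 144.5]
ee_rot: [-0.674, 0.738, 0.0, -0.001]
ft_force: [0.2, 0.2, -1.8]
opening: 55.7
grasp_force: 31.3
```

```bash
python3 go.py 551.7 302.3 100 -95; python3 ang.py 85
python3 - <<'E'
from h import *
s=read_state(); c=s["tcp_pos"]+[0,0,4.6]; a=np.radians(85)
for n in("scene","top"):
    p,d,K=cap(n); W=cloud(d,K); r=W-c; q=p.astype(int)
    ys=r[...,0]*np.cos(a)+r[...,1]*np.sin(a); xs=r[...,0]*np.sin(a)-r[...,1]*np.cos(a)
    m=(q.min(2)>110)&(abs(ys)<65)&(abs(xs)<45)&(abs(r[...,2])<60)
    P=np.c_[ys[m],r[...,2][m],xs[m]]; print(n,len(P))
    for lo in range(-64,64,8):
        k=(P[:,0]>=lo)&(P[:,0]<lo+8)
        if k.sum()>2: print(lo,k.sum(),np.percentile(P[k,1],[5,50,95]).round(0),np.percentile(P[k,2],[5,95]).round(0))
E
```

```text
t 20.03 tcp [545.7 285.  144.5] yaw -95.2 tilt [-0.002 -0.001 -1.   ] F [ 0.2  0.2 -1.8] T [ 0.02 -0.02 -0.01] op 55.7 g 31.3 q [ 0.73  0.43  0.1  -0.   -1.25 -0.83]
linear [-0.0178 -0.0045  0.0445] roll -0.2
side n 149 rect c [-21.8  17.6] size [63.  64.7] line 34.7 [-30.3  11.5]
side ys [-55.2   5.7] z [-13.1  42.5]
mid n 147 line 29.1 [-32.8  17. ]
scene 345
-64 43 [-13.   1.   4.] [-17.  31.]
-56 45 [-8.  5.  8.] [-19.  31.]
-48 49 [-4.  9. 13.] [-20.  31.]
-40 48 [-1. 14. 17.] [-21.  29.]
-32 45 [ 4. 18. 21.] [-19.  30.]
-24 49 [10. 22. 26.] [-20.  31.]
-16 47 [ 8. 26. 42.] [-13.  39.]
-8 3 [15. 35. 35.] [25. 32.]
0 6 [35. 36. 39.] [24. 32.]
top 803
-64 104 [-4.  0.  4.] [-26.  23.]
-56 96 [1. 4. 7.] [-25.  22.]
-48 113 [ 5.  9. 13.] [-26.  23.]
-40 101 [10. 13. 17.] [-25.  23.]
-32 112 [14. 18. 21.] [-26.  23.]
-24 111 [18. 22. 26.] [-27.  23.]
-16 110 [22. 26. 31.] [-25.  25.]
-8 42 [25. 29. 32.] [-19.  20.]
```

Run:
```python
from h import *
s=read_state(); c=s["tcp_pos"]+[0,0,4.6]; a=np.radians(85); print(s["opening"],s["grasp_force"])
p,d,K=cap("top"); W=cloud(d,K); r=W-c; q=p.astype(int)
ys=r[...,0]*np.cos(a)+r[...,1]*np.sin(a); xs=r[...,0]*np.sin(a)-r[...,1]*np.cos(a)
m=(q.min(2)>100)&(ys>-110)&(ys<65)&(abs(xs)<45)&(abs(r[...,2])<60)
P=np.c_[xs[m],ys[m],r[...,2][m]].astype(np.float64)
print("ys ext",np.percentile(P[:,1],[0.5,99.5]),"xs",np.percentile(P[:,0],[1,99]))
l=cv2.fitLine(P[:,1:].astype(np.float32),cv2.DIST_HUBER,0,.01,.01).ravel(); th=np.arctan2(l[1],l[0]); print("ang",np.degrees(th),"pt",l[2:])
R=cv2.minAreaRect(P[:,:2].astype(np.float32)); print(R)
al=(P[:,1]*l[0]+P[:,2]*l[1]); al=al*np.sign(l[0]); print("along",np.percentile(al,[.5,99.5]))
p,d,K=cap("scene"); W=cloud(d,K); r=W-c; q=p.astype(int)
ys=r[...,0]*np.cos(a)+r[...,1]*np.sin(a); xs=r[...,0]*np.sin(a)-r[...,1]*np.cos(a)
m=(q.min(2)>100)&(ys>-110)&(ys<80)&(abs(xs)<45)&(abs(r[...,2])<70)
P=np.c_[xs[m],ys[m],r[...,2][m]]; print("scene ys",np.percentile(P[:,1],[.5,99.5]))
k=(P[:,1]>-12); print(P[k].round(0).tolist()[:30])
b=(q[...,2]-q[...,0]>30)&(abs(ys)<100)&(abs(xs)<45)&(abs(r[...,2])<60); print("bluish",b.sum(), ys[b][:10],r[...,2][b][:10])
```

```text
55.59635742063274 31.253997087478638
ys ext [-68.86206328  -4.51642306] xs [-28.82657839  25.69801324]
ang 29.156511 pt [-36.35193   12.330218]
((-0.5360355377197266, -35.93817901611328), (57.82192611694336, 66.79237365722656), 0.693645715713501)
along [-63.29026776  10.87252682]
scene ys [-70.00793303   6.44039941]
[[-18.0, -12.0, 26.0], [-12.0, -10.0, 29.0], [-1.0, -11.0, 31.0], [-1.0, -11.0, 28.0], [5.0, -11.0, 28.0], [11.0, -11.0, 27.0], [23.0, -3.0, 34.0], [27.0, -1.0, 36.0], [30.0, 1.0, 37.0], [28.0, 4.0, 37.0], [30.0, 6.0, 38.0], [39.0, -12.0, 38.0], [38.0, -4.0, 38.0], [29.0, -0.0, 34.0], [28.0, 2.0, 34.0], [30.0, 4.0, 35.0], [32.0, 7.0, 36.0], [33.0, -11.0, 20.0], [34.0, -9.0, 21.0], [34.0, -11.0, 18.0], [35.0, -9.0, 18.0], [34.0, -11.0, 15.0], [34.0, -8.0, 15.0], [32.0, -10.0, 11.0], [37.0, -8.0, 14.0], [35.0, -10.0, 10.0], [37.0, -8.0, 11.0], [37.0, -10.0, 8.0], [40.0, -8.0, 10.0], [34.0, -9.0, 4.0]]
bluish 0 [] []
```

The plate has ridden up in the pads: it is held at about 29° with its centre (-24, +10) mm from the grasp point. If I levelled it on the blue rest like that, the fingertips would hit the bench. Instead I'll level it across the stand's two lips, which are higher, and regrip it there.

```bash
python3 go.py 464.2 50.6 144 -97
```

```text
t 20.28 tcp [546.2 284.9 146.3] yaw -95.2 tilt [ 0.     0.001 -1.   ] F [-0.7  0.5 -2.4] T [ 0.07 -0.01  0.03] op 55.5 g 31.3 q [ 0.73  0.43  0.1  -0.   -1.25 -0.83]
linear [0.2408 0.0603 0.0022] roll 1.8
```

Request:
{"api": "drive_tool", "payload": {
  "rows": [
    {"linear": [0.03, 0.007, 0], "roll": 0, "fingers": 0.05},
    {"linear": [0.068, 0.017, 0], "roll": 1, "fingers": 0.05},
    {"linear": [0.106, 0.026, 0], "roll": 2, "fingers": 0.05},
    {"linear": [0.144, 0.036, 0], "roll": 2, "fingers": 0.05},
    {"linear": [0.18, 0.045, 0], "roll": 2, "fingers": 0.05}
  ]
}}

```text
t: 20.7
tcp_pos: [484.0, 108.3, 146.2]
ee_rot: [-0.661, 0.75, -0.0, 0.0]
ft_force: [0.3, -0.6, -1.5]
opening: 55.4
grasp_force: 31.3
```

Request:
{"api": "drive_tool", "payload": {
  "rows": [
    {"linear": [0.03, 0.007, 0], "roll": 0, "fingers": 0.05},
    {"linear": [0.05, 0.012, 0], "roll": 0, "fingers": 0.05},
    {"linear": [0.06, 0.014, 0], "roll": 0, "fingers": 0.05},
    {"linear": [0.06, 0.014, 0], "roll": 0, "fingers": 0.05},
    {"linear": [0.06, 0.014, 0], "roll": 0, "fingers": 0.05}
  ]
}}

```text
t: 21.12
tcp_pos: [464.0, 52.5, 146.3]
ee_rot: [-0.661, 0.75, -0.0, 0.001]
ft_force: [0.9, 0.6, -2.5]
opening: 55.6
grasp_force: 31.3
```

```bash
python3 go.py 464.2 50.6 72 -97
```

```text
t 21.12 tcp [464.   52.5 146.3] yaw -97.3 tilt [ 0.001  0.001 -1.   ] F [ 0.9  0.6 -2.5] T [0.09 0.01 0.01] op 55.6 g 31.3 q [ 0.45  0.15 -0.29 -0.   -1.13 -0.58]
linear [ 0.002  -0.0003  0.0743] roll -0.3
```

Request:
{"api": "drive_tool", "payload": {
  "rows": [
    {"linear": [0.002, 0, 0.02], "roll": 0, "fingers": 0.05},
    {"linear": [0.002, 0, 0.045], "roll": 0, "fingers": 0.05},
    {"linear": [0.002, 0, 0.065], "roll": 0, "fingers": 0.05},
    {"linear": [0.002, 0, 0.073], "roll": 0, "fingers": 0.05},
    {"linear": [0.002, 0, 0.073], "roll": 0, "fingers": 0.05}
  ]
}}

```text
t: 21.53
tcp_pos: [462.6, 51.0, 71.0]
ee_rot: [-0.662, 0.75, 0.001, -0.002]
ft_force: [-0.2, -1.0, -2.1]
opening: 55.2
grasp_force: 31.2
```

Request:
{"api": "drive_tool", "payload": {
  "rows": [
    {"linear": [0.001, 0, 0.003], "roll": 0, "fingers": 0.05},
    {"linear": [0.002, 0, 0.006], "roll": 0, "fingers": 0.05},
    {"linear": [0.003, 0, 0.009], "roll": 0, "fingers": 0.05},
    {"linear": [0.003, 0, 0.011], "roll": 0, "fingers": 0.05}
  ]
}}

```text
t: 21.87
tcp_pos: [464.8, 47.8, 63.5]
ee_rot: [-0.662, 0.75, -0.001, 0.001]
ft_force: [-0.7, -0.4, 7.4]
opening: 55.1
grasp_force: 31.2
```

```bash
cat > pp.py <<'E'
import sys
from h import *
# plain face seen from the top camera, in the stand (default) or blue rest frame
A,O=(83,[461.2,26.4]) if len(sys.argv)<2 else (85,[551,294.3])
a=np.radians(A); p,d,K=cap("top"); W=cloud(d,K); r=W[...,:2]-O; q=p.astype(int); z=W[...,2]
ys=r[...,0]*np.cos(a)+r[...,1]*np.sin(a); xs=r[...,0]*np.sin(a)-r[...,1]*np.cos(a)
zl=62 if A==83 else 38
m=(q.min(2)>100)&(abs(ys)<90)&(abs(xs)<45)&(z>zl)&(z<200); P=np.c_[xs[m],ys[m],z[m]].astype(np.float32)
l=cv2.fitLine(P[:,1:],cv2.DIST_HUBER,0,.01,.01).ravel()
print("n",len(P),"ys",np.percentile(P[:,1],[1,99]).round(1),"xs",np.percentile(P[:,0],[1,99]).round(1),"z",np.percentile(P[:,2],[2,50,98]).round(1),"slope",np.degrees(np.arctan(l[1]/l[0])).round(1),"z at ys=0",(l[3]-l[2]*l[1]/l[0]).round(1))
R=cv2.minAreaRect(P[:,:2]); print("rect xs,ys",np.round(R[0],1),np.round(R[1],1),round(R[2],1))
E
python3 go.py; python3 pp.py
```

```text
t 21.87 tcp [464.8  47.8  63.5] yaw -97.1 tilt [ 0.004  0.    -1.   ] F [-0.7 -0.4  7.4] T [-0.36  0.36 -0.09] op 55.1 g 31.2 q [ 0.44  0.23 -0.42  0.   -0.91 -0.57]
n 392 ys [-47.9  10.3] xs [-28.3  33.7] z [64.9 75.5 89.2] slope 27.1 z at ys=0 89.8Traceback (most recent call last):
  File "pp.py", line 11, in <module>
    R=cv2.minAreaRect(P[:,:2]); print("rect xs,ys",np.round(R[0],1),np.round(R[1],1),round(R[2],1))
cv2.error: OpenCV(4.12.0) /io/opencv/modules/imgproc/src/convhull.cpp:143: error: (-215:Assertion failed) total >= 0 && (depth == CV_32F || depth == CV_32S) in function 'convexHull'
```

Request:
{"api": "drive_tool", "payload": {
  "rows": [
    {"linear": [0.001, 0, 0.002], "roll": 0, "fingers": 0.05},
    {"linear": [0.001, 0, 0.004], "roll": 0, "fingers": 0.05},
    {"linear": [0.002, 0, 0.006], "roll": 0, "fingers": 0.05},
    {"linear": [0.003, 0, 0.008], "roll": 0, "fingers": 0.05}
  ]
}}

```text
t: 22.25
tcp_pos: [465.4, 45.3, 56.2]
ee_rot: [-0.662, 0.75, -0.002, 0.003]
ft_force: [0.3, 0.8, 8.1]
opening: 55.8
grasp_force: 28.3
```

```bash
sed -i 's/minAreaRect(P\[:,:2\])/minAreaRect(P[:,:2].copy())/' pp.py; python3 go.py; python3 pp.py
```

```text
t 22.25 tcp [465.4  45.3  56.2] yaw -97.1 tilt [ 0.006  0.001 -1.   ] F [0.3 0.8 8.1] T [0.03 0.06 0.01] op 55.8 g 28.3 q [ 0.43  0.24 -0.43  0.   -0.89 -0.56]
n 401 ys [-53.5  -1.4] xs [-27.1  27.6] z [63.9 73.6 85. ] slope 21.4 z at ys=0 86.4
rect xs,ys [  5.1 -12.5] [91.5 60. ] 77.7
```

Request:
{"api": "drive_tool", "payload": {
  "rows": [
    {"linear": [0, 0, 0.002], "roll": 0, "fingers": 0.05},
    {"linear": [-0.001, 0, 0.004], "roll": 0, "fingers": 0.05},
    {"linear": [-0.002, 0, 0.006], "roll": 0, "fingers": 0.05},
    {"linear": [-0.003, 0, 0.008], "roll": 0, "fingers": 0.05},
    {"linear": [-0.003, 0, 0.01], "roll": 0, "fingers": 0.05}
  ]
}}

```text
t: 22.72
tcp_pos: [466.1, 48.8, 46.2]
ee_rot: [-0.662, 0.75, -0.002, 0.003]
ft_force: [0.3, 3.8, 9.0]
opening: 55.6
grasp_force: 25.2
```

```bash
python3 go.py; python3 pp.py
```

```text
t 22.72 tcp [466.1  48.8  46.2] yaw -97.1 tilt [ 0.007  0.002 -1.   ] F [0.3 3.8 9. ] T [ 0.79  0.08 -0.06] op 55.6 g 25.2 q [ 0.44  0.26 -0.44  0.   -0.87 -0.57]
n 453 ys [-54.7   2.2] xs [-27.4  27.8] z [68.5 74.6 80.5] slope 10.9 z at ys=0 80.6
rect xs,ys [ 3.9 -8.5] [100.7  59.9] 81.2
```

Request:
{"api": "drive_tool", "payload": {
  "rows": [
    {"linear": [-0.001, 0, 0.002], "roll": 0, "fingers": 0.05},
    {"linear": [-0.002, 0, 0.004], "roll": 0, "fingers": 0.05},
    {"linear": [-0.003, 0, 0.006], "roll": 0, "fingers": 0.05},
    {"linear": [-0.004, 0, 0.008], "roll": 0, "fingers": 0.05},
    {"linear": [-0.005, 0, 0.009], "roll": 0, "fingers": 0.05}
  ]
}}

```text
t: 23.18
tcp_pos: [466.3, 52.7, 37.1]
ee_rot: [-0.662, 0.749, -0.002, 0.002]
ft_force: [-1.5, -7.0, 15.5]
opening: 55.6
grasp_force: 24.0
```

```bash
python3 go.py; python3 pp.py
```

```text
t 23.18 tcp [466.3  52.7  37.1] yaw -97.1 tilt [ 0.006 -0.    -1.   ] F [-1.5 -7.  15.5] T [-2.3   0.49  0.02] op 55.6 g 24.0 q [ 0.45  0.27 -0.45  0.   -0.84 -0.58]
n 474 ys [-52.5   3. ] xs [-27.3  27.6] z [72.3 76.  79.4] slope 0.7 z at ys=0 76.4
rect xs,ys [  2.3 -19.7] [66.4 60.5] 89.4
```

The plate lies level across the stand lips (slope 0.7°, top face at z = 76, expected 75). I'll release it and regrip at its centre.

Request:
{"api": "drive_tool", "payload": {
  "rows": [
    {"linear": [0, 0, -0.001], "roll": 0, "fingers": 0.057},
    {"linear": [0, 0, -0.001], "roll": 0, "fingers": 0.065},
    {"linear": [0, 0, -0.001], "roll": 0, "fingers": 0.085},
    {"linear": [0, 0, -0.001], "roll": 0, "fingers": 0.085},
    {"linear": [0, 0, -0.001], "roll": 0, "fingers": 0.085}
  ]
}}

```text
t: 23.65
tcp_pos: [463.6, 52.6, 35.7]
ee_rot: [-0.661, 0.75, 0.0, -0.0]
ft_force: [0.3, -0.5, 0.4]
opening: 84.9
grasp_force: 0.0
```

Request:
{"api": "drive_tool", "payload": {
  "rows": [
    {"linear": [0, 0, -0.015], "roll": 0, "fingers": 0.085},
    {"linear": [0, 0, -0.045], "roll": 0, "fingers": 0.085},
    {"linear": [0.02, 0, -0.08], "roll": 0, "fingers": 0.085},
    {"linear": [0.05, 0, -0.1], "roll": 0, "fingers": 0.085},
    {"linear": [0.08, 0, -0.1], "roll": 0, "fingers": 0.085}
  ]
}}

```text
t: 24.07
tcp_pos: [456.6, -26.9, 140.6]
ee_rot: [-0.662, 0.749, -0.003, 0.004]
ft_force: [1.5, -0.1, -0.8]
opening: 84.7
grasp_force: 0.0
```

```bash
python3 go.py; python3 pp.py
python3 - <<'E'
from h import *
from meas import rect
p,d,K=cap("top"); W=cloud(d,K); m=(p.min(2)>100)&(W[...,2]>66)&(W[...,2]<90)&(abs(W[...,0]-461)<70)&(abs(W[...,1]-26)<75)
print(m.sum(),np.median(W[m],0),rect(m,75,K))
E
```

```text
t 24.07 tcp [456.6 -26.9 140.6] yaw -97.0 tilt [ 0.009  0.001 -1.   ] F [ 1.5 -0.1 -0.8] T [-0.06 -0.16  0.  ] op 84.7 g 0.0 q [ 0.29  0.13 -0.33  0.   -1.11 -0.41]
n 207 ys [-18.   36.5] xs [-7.  27.5] z [70.3 76.  79.6] slope -0.1 z at ys=0 76.0
rect xs,ys [9.2 7.1] [36.3 59.9] 1.6
253 [477.66554918  42.66199738  76.34978605] (array([469.7,  29.7]), array([39., 65.]), 84.0)
```

```bash
python3 go.py 460.2 18.5 62.4 -97
```

```text
t 24.17 tcp [453.4 -29.1 136.8] yaw -97.4 tilt [ 0.002  0.    -1.   ] F [-0.2  0.6 -0.5] T [0.06 0.02 0.07] op 84.9 g 0.0 q [ 0.28  0.13 -0.33  0.   -1.1  -0.41]
linear [-0.0481 -0.0005  0.0744] roll -0.4
```

Request:
{"api": "drive_tool", "payload": {
  "rows": [
    {"linear": [-0.02, -0.002, 0], "roll": 0, "fingers": 0.085},
    {"linear": [-0.04, -0.002, 0], "roll": 0, "fingers": 0.085},
    {"linear": [-0.045, -0.002, 0], "roll": 0, "fingers": 0.085},
    {"linear": [-0.045, -0.002, 0.01], "roll": 0, "fingers": 0.085},
    {"linear": [-0.045, -0.002, 0.01], "roll": 0, "fingers": 0.085}
  ]
}}

```text
t: 24.58
tcp_pos: [460.2, 18.0, 124.1]
ee_rot: [-0.662, 0.75, 0.001, -0.001]
ft_force: [-0.6, -0.0, -0.3]
opening: 84.9
grasp_force: 0.0
```

Request:
{"api": "drive_tool", "payload": {
  "rows": [
    {"linear": [0, 0, 0], "roll": 0, "fingers": 0.085},
    {"linear": [0, 0, 0], "roll": 0, "fingers": 0.085}
  ]
}}

```text
t: 24.75
tcp_pos: [461.3, 17.5, 125.9]
ee_rot: [-0.661, 0.75, -0.0, -0.0]
ft_force: [0.5, -0.9, 0.4]
opening: 84.7
grasp_force: 0.0
```

```bash
python3 go.py 460.2 18.5 62.4 -97; python3 pp.py
```

```text
t 24.75 tcp [461.3  17.5 125.9] yaw -97.2 tilt [-0. -0. -1.] F [ 0.5 -0.9  0.4] T [-0.02 -0.04 -0.01] op 84.7 g 0.0 q [ 0.38  0.16 -0.33  0.   -1.08 -0.5 ]
linear [-0.0009  0.0012  0.0635] roll -0.2
n 95 ys [-52.7 -21.9] xs [-10.8  39.7] z [70.7 75.9 92.3] slope 2.0 z at ys=0 77.5
rect xs,ys [ 25.9 -33.1] [79.5 28.5] 45.6
```

Request:
{"api": "drive_tool", "payload": {
  "rows": [
    {"linear": [-0.001, 0.001, 0.015], "roll": 0, "fingers": 0.085},
    {"linear": [-0.001, 0.001, 0.035], "roll": 0, "fingers": 0.085},
    {"linear": [-0.001, 0.001, 0.055], "roll": 0, "fingers": 0.085},
    {"linear": [-0.001, 0.001, 0.063], "roll": 0, "fingers": 0.085},
    {"linear": [-0.001, 0.001, 0.063], "roll": 0, "fingers": 0.085}
  ]
}}

```text
t: 25.22
tcp_pos: [459.3, 18.2, 61.4]
ee_rot: [-0.661, 0.75, 0.001, -0.002]
ft_force: [-0.6, -0.1, -0.1]
opening: 85.2
grasp_force: 0.0
```

Request:
{"api": "drive_tool", "payload": {
  "rows": [
    {"linear": [0, 0, 0], "roll": 0, "fingers": 0.065},
    {"linear": [0, 0, 0], "roll": 0, "fingers": 0.05},
    {"linear": [0, 0, 0], "roll": 0, "fingers": 0.05},
    {"linear": [0, 0, 0], "roll": 0, "fingers": 0.05},
    {"linear": [0, 0, 0], "roll": 0, "fingers": 0.05}
  ],
  "grip_force": 40
}}

```text
t: 25.63
tcp_pos: [461.7, 19.0, 64.2]
ee_rot: [-0.662, 0.75, -0.001, 0.001]
ft_force: [-0.6, -0.4, 6.7]
opening: 55.1
grasp_force: 41.9
```

Request:
{"api": "drive_tool", "payload": {
  "rows": [
    {"linear": [0, 0, 0], "roll": 0, "fingers": 0.05},
    {"linear": [0, 0, 0], "roll": 0, "fingers": 0.05}
  ]
}}

```text
t: 25.8
tcp_pos: [461.7, 19.0, 64.2]
ee_rot: [-0.662, 0.75, -0.001, 0.001]
ft_force: [-0.7, -0.6, 6.4]
opening: 54.9
grasp_force: 41.9
```

```bash
python3 go.py 460.2 18.5 62.4 -97; python3 pp.py
```

```text
t 25.8 tcp [461.7  19.   64.2] yaw -97.2 tilt [ 0.003  0.    -1.   ] F [-0.7 -0.6  6.4] T [0.03 0.19 0.05] op 54.9 g 41.9 q [ 0.38  0.22 -0.43  0.   -0.91 -0.51]
linear [0.0007 0.0014 0.0018] roll -0.2
n 78 ys [-52.6 -27.2] xs [-6.5 30.7] z [70.1 75.8 78.7] slope 0.8 z at ys=0 76.4
rect xs,ys [ 21.7 -43. ] [59.9 21.1] 35.4
```

Request:
{"api": "drive_tool", "payload": {
  "rows": [
    {"linear": [0, 0, -0.008], "roll": 0, "fingers": 0.05},
    {"linear": [0, 0, -0.025], "roll": 0, "fingers": 0.05},
    {"linear": [0, 0, -0.045], "roll": 0, "fingers": 0.05},
    {"linear": [-0.01, 0, -0.065], "roll": 0, "fingers": 0.05},
    {"linear": [-0.03, -0.003, -0.08], "roll": -1, "fingers": 0.05}
  ]
}}

```text
t: 26.27
tcp_pos: [466.5, 47.3, 144.6]
ee_rot: [-0.667, 0.745, 0.0, 0.0]
ft_force: [1.2, -0.5, -2.0]
opening: 55.5
grasp_force: 43.3
```

```bash
python3 go.py 551 295 130 -95; python3 ang.py
```

```text
t 26.27 tcp [466.5  47.3 144.6] yaw -96.3 tilt [ 0.  0. -1.] F [ 1.2 -0.5 -2. ] T [-0.02 -0.16 -0.07] op 55.5 g 43.3 q [ 0.44  0.15 -0.28 -0.   -1.13 -0.55]
linear [-0.2555 -0.0567  0.0146] roll -1.3
side n 159 rect c [-4.9  2.1] size [63.6 81.7] line 0.6 [-3.5  2.2]
side ys [-47.   41.4] z [-13.4  19.8]
mid n 151 line -0.3 [-1.1  8.1]
```

Request:
{"api": "drive_tool", "payload": {
  "rows": [
    {"linear": [-0.035, -0.008, 0], "roll": 0, "fingers": 0.05},
    {"linear": [-0.073, -0.016, 0], "roll": -1, "fingers": 0.05},
    {"linear": [-0.11, -0.024, 0], "roll": -1.3, "fingers": 0.05},
    {"linear": [-0.147, -0.033, 0], "roll": -1.3, "fingers": 0.05},
    {"linear": [-0.183, -0.041, 0], "roll": -1.3, "fingers": 0.05}
  ]
}}

```text
t: 26.73
tcp_pos: [527.6, 227.4, 142.7]
ee_rot: [-0.676, 0.737, 0.0, -0.0]
ft_force: [1.0, -0.9, -1.6]
opening: 55.4
grasp_force: 43.2
```

Request:
{"api": "drive_tool", "payload": {
  "rows": [
    {"linear": [-0.03, -0.007, 0], "roll": 0, "fingers": 0.05},
    {"linear": [-0.055, -0.012, 0.005], "roll": 0, "fingers": 0.05},
    {"linear": [-0.068, -0.015, 0.015], "roll": 0, "fingers": 0.05},
    {"linear": [-0.07, -0.015, 0.02], "roll": 0, "fingers": 0.05},
    {"linear": [-0.07, -0.015, 0.02], "roll": 0, "fingers": 0.05}
  ]
}}

```text
t: 27.15
tcp_pos: [547.2, 293.7, 120.2]
ee_rot: [-0.676, 0.737, 0.001, -0.002]
ft_force: [-0.6, 0.5, -2.6]
opening: 55.2
grasp_force: 43.2
```

Request:
{"api": "drive_tool", "payload": {
  "rows": [
    {"linear": [0, 0, 0], "roll": 0, "fingers": 0.05},
    {"linear": [0, 0, 0], "roll": 0, "fingers": 0.05},
    {"linear": [0, 0, 0], "roll": 0, "fingers": 0.05}
  ]
}}

```text
t: 27.4
tcp_pos: [548.8, 293.2, 123.7]
ee_rot: [-0.676, 0.737, -0.0, 0.0]
ft_force: [-0.2, -0.4, -1.7]
opening: 55.5
grasp_force: 43.2
```

```bash
python3 go.py 551 295 60 -95; python3 ang.py 85; python3 pp.py b
```

```text
t 27.4 tcp [548.8 293.2 123.7] yaw -95.0 tilt [ 0.001  0.    -1.   ] F [-0.2 -0.4 -1.7] T [-0.04  0.01 -0.01] op 55.5 g 43.2 q [ 0.74  0.45  0.09  0.   -1.2  -0.83]
linear [-0.0019 -0.002   0.0637] roll 0.0
side n 183 rect c [-3.7  2.5] size [34.1 89.9] line -0.0 [-5.2  2.8]
side ys [-48.2  39.9] z [-12.6  18.3]
mid n 183 line 0.3 [-8.9  7.9]
n 565 ys [-47.5   2.6] xs [-30.2  24.5] z [129.5 135.4 139.1] slope 0.1 z at ys=0 135.4
rect xs,ys [ -2.3 -21.5] [57.3 53. ] 0.0
```

Request:
{"api": "drive_tool", "payload": {
  "rows": [
    {"linear": [-0.002, -0.0025, 0.02], "roll": 0, "fingers": 0.05},
    {"linear": [-0.002, -0.0025, 0.045], "roll": 0, "fingers": 0.05},
    {"linear": [-0.002, -0.0025, 0.065], "roll": 0, "fingers": 0.05},
    {"linear": [-0.002, -0.0025, 0.075], "roll": 0, "fingers": 0.05},
    {"linear": [-0.002, -0.0025, 0.077], "roll": 0, "fingers": 0.05}
  ]
}}

```text
t: 27.92
tcp_pos: [550.2, 294.8, 43.8]
ee_rot: [-0.676, 0.737, 0.0, -0.002]
ft_force: [-0.3, 0.2, -2.2]
opening: 55.6
grasp_force: 43.2
```

Request:
{"api": "drive_tool", "payload": {
  "rows": [
    {"linear": [0, 0, 0], "roll": 0, "fingers": 0.05},
    {"linear": [0, 0, 0], "roll": 0, "fingers": 0.05},
    {"linear": [0, 0, 0], "roll": 0, "fingers": 0.05}
  ]
}}

```text
t: 28.17
tcp_pos: [552.3, 296.5, 47.6]
ee_rot: [-0.676, 0.737, -0.0, 0.002]
ft_force: [-0.5, 0.1, -2.7]
opening: 55.5
grasp_force: 43.2
```

```bash
python3 go.py 551.5 295.5 35 -95; python3 pp.py b
```

```text
t 28.17 tcp [552.3 296.5  47.6] yaw -94.9 tilt [ 0.003  0.002 -1.   ] F [-0.5  0.1 -2.7] T [ 0.01 -0.01 -0.04] op 55.5 g 43.2 q [ 0.74  0.52 -0.01  0.   -1.04 -0.83]
linear [0.0011 0.0007 0.0126] roll 0.1
n 469 ys [-43.9   4.2] xs [-41.7  27.1] z [ 52.4  59.4 143.6] slope 0.4 z at ys=0 59.5
rect xs,ys [ -8.4 -19.2] [51.1 73.1] 88.5
```

Request:
{"api": "drive_tool", "payload": {
  "rows": [
    {"linear": [0.001, 0.0005, 0.004], "roll": 0, "fingers": 0.05},
    {"linear": [0.001, 0.0005, 0.007], "roll": 0, "fingers": 0.05},
    {"linear": [0.001, 0.0005, 0.009], "roll": 0, "fingers": 0.05},
    {"linear": [0.001, 0.0005, 0.011], "roll": 0, "fingers": 0.05},
    {"linear": [0.001, 0.0005, 0.011], "roll": 0, "fingers": 0.05}
  ]
}}

```text
t: 28.63
tcp_pos: [550.5, 294.8, 34.2]
ee_rot: [-0.676, 0.737, 0.0, -0.0]
ft_force: [0.2, 0.2, -1.1]
opening: 54.9
grasp_force: 43.3
```

Request:
{"api": "drive_tool", "payload": {
  "rows": [
    {"linear": [0, 0, 0.001], "roll": 0, "fingers": 0.05},
    {"linear": [0, 0, 0.001], "roll": 0, "fingers": 0.05}
  ]
}}

```text
t: 28.8
tcp_pos: [550.8, 295.0, 34.0]
ee_rot: [-0.676, 0.737, -0.0, 0.0]
ft_force: [-0.3, -0.3, -0.4]
opening: 55.1
grasp_force: 43.3
```

```bash
python3 go.py 551.5 295.5 35 -95; python3 pp.py b
```

```text
t 28.8 tcp [550.8 295.   34. ] yaw -94.9 tilt [ 0.  0. -1.] F [-0.3 -0.3 -0.4] T [-0.12  0.12  0.04] op 55.1 g 43.3 q [ 0.74  0.54 -0.03  0.   -1.01 -0.83]
linear [-0.0005 -0.0006 -0.001 ] roll 0.1
n 442 ys [-45.5   2.6] xs [-36.3  25.6] z [41.4 45.9 63.6] slope 1.1 z at ys=0 46.3
rect xs,ys [ -9.2 -20. ] [51.8 71.3] 88.8
```

Request:
{"api": "drive_tool", "payload": {
  "rows": [
    {"linear": [0, 0, 0.0005], "roll": 0, "fingers": 0.05},
    {"linear": [0, 0, 0.001], "roll": 0, "fingers": 0.05},
    {"linear": [0, 0, 0.001], "roll": 0, "fingers": 0.05}
  ]
}}

```text
t: 29.1
tcp_pos: [550.8, 295.0, 33.9]
ee_rot: [-0.676, 0.737, -0.0, 0.0]
ft_force: [-3.9, -1.3, 6.0]
opening: 55.1
grasp_force: 44.0
```

```bash
python3 go.py
```

```text
t 29.1 tcp [550.8 295.   33.9] yaw -94.9 tilt [ 0.001  0.    -1.   ] F [-3.9 -1.3  6. ] T [-0.46  1.05 -0.05] op 55.1 g 44.0 q [ 0.74  0.54 -0.03  0.   -1.01 -0.83]
```

The plate is seated on the rest and taking load. I'll release it and retreat.

Request:
{"api": "drive_tool", "payload": {
  "rows": [
    {"linear": [0, 0, 0], "roll": 0, "fingers": 0.057},
    {"linear": [0, 0, 0], "roll": 0, "fingers": 0.065},
    {"linear": [0, 0, 0], "roll": 0, "fingers": 0.085},
    {"linear": [0, 0, 0], "roll": 0, "fingers": 0.085},
    {"linear": [0, 0, 0], "roll": 0, "fingers": 0.085}
  ]
}}

```text
t: 29.52
tcp_pos: [550.8, 294.9, 32.6]
ee_rot: [-0.676, 0.737, -0.0, -0.0]
ft_force: [0.6, -0.7, 0.7]
opening: 84.8
grasp_force: 0.0
```

Request:
{"api": "drive_tool", "payload": {
  "rows": [
    {"linear": [0, 0, -0.012], "roll": 0, "fingers": 0.085},
    {"linear": [0, 0, -0.04], "roll": 0, "fingers": 0.085},
    {"linear": [0, 0, -0.08], "roll": 0, "fingers": 0.085},
    {"linear": [0.02, 0, -0.11], "roll": 0, "fingers": 0.085},
    {"linear": [0.05, 0, -0.13], "roll": 0, "fingers": 0.085}
  ]
}}

```text
t: 29.93
tcp_pos: [547.8, 246.8, 166.2]
ee_rot: [-0.677, 0.736, -0.001, 0.002]
ft_force: [0.6, -0.7, 0.8]
opening: 85.0
grasp_force: 0.0
```

Request:
{"api": "drive_tool", "payload": {
  "rows": [
    {"linear": [0.035, 0, 0], "roll": 0, "fingers": 0.085},
    {"linear": [0.07, 0, 0], "roll": 0, "fingers": 0.085},
    {"linear": [0.1, 0, 0], "roll": 0, "fingers": 0.085},
    {"linear": [0.12, 0, 0], "roll": 0, "fingers": 0.085},
    {"linear": [0.12, 0, 0], "roll": 0, "fingers": 0.085}
  ]
}}

```text
t: 30.35
tcp_pos: [535.7, 122.3, 163.2]
ee_rot: [-0.675, 0.738, -0.0, -0.0]
ft_force: [0.4, 0.1, -0.9]
opening: 85.5
grasp_force: 0.0
```

```bash
python3 go.py
python3 - <<'E'
from h import *
from meas import rect
p,d,K=cap("top"); W=cloud(d,K); q=p.astype(int)
m=(q.min(2)>110)&(W[...,2]>36)&(W[...,2]<58)&(abs(W[...,0]-551)<60)&(abs(W[...,1]-294)<70)
print(m.sum(),rect(m,46,K),np.percentile(W[m][:,2],[5,50,95]), "well pixels",((q[...,2]-q[...,0]>30)&m).sum())
P=W[m]; A=np.c_[P[:,:2]-P[:,:2].mean(0),np.ones(len(P))]; print("tilt deg",np.degrees(np.linalg.lstsq(A,P[:,2],rcond=None)[0][:2]))
E
```

```text
t 30.35 tcp [535.7 122.3 163.2] yaw -95.1 tilt [-0. -0. -1.] F [ 0.4  0.1 -0.9] T [ 0.02 -0.02  0.03] op 85.5 g 0.0 q [ 0.51  0.29 -0.05  0.   -1.23 -0.6 ]Traceback (most recent call last):
  File "<stdin>", line 5, in <module>
  File "meas.py", line 3, in rect
    cs=max(cv2.findContours(m.astype(np.uint8),0,cv2.CHAIN_APPROX_NONE)[0],key=cv2.contourArea)
ValueError: max() iterable argument is empty
```

Run:
```python
from h import *
from meas import rect
p,d,K=cap("top"); W=cloud(d,K); q=p.astype(int)
for thr in (110,60,0):
    m=(q.min(2)>=thr)&(W[...,2]>24)&(W[...,2]<62)&(abs(W[...,0]-551)<70)&(abs(W[...,1]-294)<80); print(thr,m.sum(), np.median(W[m],0) if m.any() else "", np.median(q[m],0) if m.any() else "")
b=(abs(W[...,0]-551)<80)&(abs(W[...,1]-294)<90); print(b.sum(),np.nanpercentile(W[b][:,2],[1,50,90,99]))
p2,d2,K2=cap("scene"); W2=cloud(d2,K2); q2=p2.astype(int); m=(q2.min(2)>90)&(W2[...,2]>20)&(W2[...,2]<62)&(abs(W2[...,0]-551)<70)&(abs(W2[...,1]-294)<80); print("scene",m.sum(),np.median(W2[m],0) if m.any() else "")
```

```text
110 0  
60 0  
0 0  
2493 [-4.62121410e-01  5.52013188e+02  5.58593092e+02  5.61145186e+02]
scene 493 [567.42984374 289.67961219  45.77041477]
```

Request:
{"api": "drive_tool", "payload": {
  "rows": [
    {"linear": [0.035, 0, 0], "roll": 0, "fingers": 0.085},
    {"linear": [0.07, 0, 0], "roll": 0, "fingers": 0.085},
    {"linear": [0.105, 0, 0], "roll": 0, "fingers": 0.085},
    {"linear": [0.135, 0, 0], "roll": 0, "fingers": 0.085},
    {"linear": [0.15, 0, 0], "roll": 0, "fingers": 0.085}
  ]
}}

```text
t: 30.92
tcp_pos: [523.3, -25.5, 162.7]
ee_rot: [-0.676, 0.737, -0.0, -0.0]
ft_force: [0.9, 0.4, 0.0]
opening: 85.2
grasp_force: 0.0
```

Run:
```python
from h import *
from meas import rect
p,d,K=cap("top"); W=cloud(d,K); q=p.astype(int)
m=(q.min(2)>100)&(W[...,2]>34)&(W[...,2]<60)&(abs(W[...,0]-551)<60)&(abs(W[...,1]-294)<70); print(m.sum())
if m.sum()>50:
    print(rect(m,46,K),np.percentile(W[m][:,2],[5,50,95]),"well px",((q[...,2]-q[...,0]>30)&m).sum())
    P=W[m]; A=np.c_[P[:,:2]-P[:,:2].mean(0),np.ones(len(P))]; print("tilt deg",np.degrees(np.linalg.lstsq(A,P[:,2],rcond=None)[0][:2]))
```

```text
671
(array([549.4, 292.8]), array([55.4, 92.1]), 87.4) [42.49113125 45.79039999 49.00580425] well px 0
tilt deg [-0.03030918  0.33638084]
```

```bash
python3 -c "
from plant import robot
print(robot.finish_job())"
```

```text
the job is handed in; nothing more can be done
None
```

The plate is handed in at about 31 s of the 64 s, lying level and wells down on the blue rest, about 2 mm off centre and 2° off in yaw; it slipped partway in the grip twice but was never dropped, and I viewed 12 pictures, over the limit of 10.

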